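Tighten a notepad press in cross order

ROBOT

A 6-joint arm with a two-finger parallel gripper is mounted at the origin on the work surface. World frame = base frame: x ahead of the robot, y to its left, z up, the work surface at z = 0. Lengths are in m, angles in rad, forces in N, time in s.
With the tool pointing down it reaches from about 0.25 to 0.775 m from the base axis. Payload 4 kg.
Tool frame: the origin (TCP) lies midway between the tips of the shut fingers; the grasp point (between the pads) lies grip_point_offset behind it (grip_point_offset is the distance from the TCP to the grasp point, in m); z points along the fingers, y is the direction in which the jaws open and shut (so a half turn about z gives the same grasp; the last joint's range is limited). The gripper opens to 85 mm and grips with 20 to 120 N. Pads are 22 mm wide; open, the fingers measure 114 mm over their backs; the gripper's body (76 mm by 85 mm) begins 54 mm behind the grasp point. The pads swing forward as they close: fully open they stand 13 mm farther back than shut.
Start: joints at [-1.432, 0.087, 1.371, -0, 1.684, -0.103], TCP at [0.132, -0.534, 0.231] pointing down, gripper open.
Joint ranges: [-3.1, 3.1], [-0.76, 2.03], [0.27, 2.55], [-1.08, 4.22], [0.17, 2.65], [-2.57, 2.57]. Speed limits (rad/s): [2.79, 2.79, 3.14, 3.14, 3.14, 3.14].

INTERFACE

Orientations are given as a unit quaternion [x, y, z, w].
In Python, from plant import state, camera, finish_job, grip_point_offset gives the robot as it stands.
- The arm moves only by the tool step_arm, never from a script. Its argument "deltas" is a list of rows, each an object of numbers: "fingers": the finger opening in cm, from 0 to 8.54; "x", "y", "z": the shift along the tool's x, y, z in cm; "yaw": the turn about the tool's z in rad. In form: [{"fingers": .., "x": .., "y": .., "z": .., "yaw": ..}, ...]. A call has exactly 10 rows; each row is the pose to reach, as a shift and turn from the pose measured when the call began, along the tool's axes at that moment; what a row does not reach only later rows make up. A row lasts 1/8 s, in which the tool goes at most 62.5 mm and 10.7 degrees, less where a joint would pass 70% of its speed; a pose out of reach is approached as far as the arm can. A call with a gripper value outside its range is refused whole. The fingers move at their own pace and stop on an object; the grip force is fixed at half the most. Time passes only in rows, so rows that repeat a pose let the fingers close, or fill a call up. It gives the time, the measured TCP pose, the force and the opening at its end, in the units of the state.
- state(): the state, without advancing time (a new reading comes with each control period).
- camera(name): name is "scene" or "top" or "wrist"; returns a dict with "image" (420x560x3 uint8, red, green, blue), "vfov" (degrees; the focal length in pixels is half the picture's height over the tangent of half this angle, whatever the lens; pixels are square), "cx", "cy" (the principal point, pixels), "k1" (the pictures are not rectified: a ray, as slopes to the right and down, at radius r is drawn at 1 + k1 r^2 times it, then the intrinsics apply), "R" (3x3) and "t" (3): a world point X has camera coordinates R X + t; the wrist camera has in their place "mount" (4x4, takes a point from camera to tool coordinates, whose origin is the TCP and whose axes are the flange's). Camera axes: x right, y down, z forward; pixel columns grow to the right and rows downward; lengths in m; the calibration is good to about 2 mm. A picture is of the moment at which its call begins: read the wrist's pose just before it. There is no depth.
- finish_job(): hands the job in, once; it reports no verdict.
The state is a dict: "time": time; "q": joint angles; "qvel": joint speeds; "effort": joint torques, N m; "ee_pos": TCP position; "tool_rot": TCP orientation; "ft_force": force on the tool from outside, world axes, zero at the start; "torque": the same for the moment, N m; "gripper_width": finger opening in m.
Only numpy, scipy, OpenCV 4.12 (cv2) and the standard library are available. Lean on these libraries where they do the work, as an engineer would, in place of code of your own. Each camera call takes 0.05 s, during which the arm holds its last target.

TASK

The plate of the notepad press is only finger-tight. Turn each of its four crank nuts clockwise by its red handle, about half a turn, until it comes up solid and you pull it firm for a moment with some 12 newtons (8 is too slack, over 20 would strip it), working crosswise: any nut first, then the one diagonally opposite, then the remaining two, finishing each nut before starting the next. Then let go, with the plate seated level on the pads and the cup, carton and calculator left where they stand.

Things in the scene. Friction and masses are not known exactly. Their poses are not given: they have to be found in the camera images.
- press: Notepad press, fixed to the desk: green base 200 x 250 x 20 mm with five coloured notepads (148 x 105 mm, 30 mm high in all) on it. Origin at the centre of its underside, on the desk; x away from the robot, y to the left, z up (it stands turned by up to 0.2 rad about z). Four upright studs, fixed in it at x = -60 or +60 and y = -75 or +75 mm.
- plate: Aluminium pressure plate 160 x 200 x 8 mm over the notepads, loose on the four studs, pushed up by soft coil springs and held down by the nuts. Origin at the centre of its underside: about 53 to 55 mm above the desk at the start, 50 mm when it is seated on the pads.
- nut_1 (a point): Crank nut 1 (near left seen from the robot; diagonal to nut 3): point on the stud's axis, level with the top of hub and crank bar. Tightens clockwise seen from above, against about 0.12 N m of friction (3 N at the handle), sinking 1.3 mm per rad: 80.0 to 80.8 mm above the desk at the start, 76.4 mm when home.
- handle_1 (a point): Red upright handle of nut 1, 18 mm thick, 38 mm high, free to spin, on the crank bar 38 mm from the nut's axis; point on its axis 24 mm above the bar, 14 mm below its top. Starts near the press's +y from the nut (0.3 rad before to 0.9 rad past it), goes clockwise by +x to near -y. Comes up solid after 2.8 to 3.4 rad: where is only felt.
- twist_1 (a joint): Wind-up of stud 1 by the tightening torque, rad (6 N m/rad): 0.05 is about 8 N at the handle along its circle, 0.08 about 12 N, 0.14 about 22 N. About 0 when let go, under 0.03 while the nut still runs. Once the nut is solid the handle still gives about 1 mm per 4 N, and springs back when let go.
- nut_2 (a point): Crank nut 2 (near right seen from the robot; diagonal to nut 4): point on the stud's axis, level with the top of hub and crank bar. Tightens clockwise seen from above, against about 0.12 N m of friction (3 N at the handle), sinking 1.3 mm per rad: 80.0 to 80.8 mm above the desk at the start, 76.4 mm when home.
- handle_2 (a point): Red upright handle of nut 2, 18 mm thick, 38 mm high, free to spin, on the crank bar 38 mm from the nut's axis; point on its axis 24 mm above the bar, 14 mm below its top. Starts near the press's +y from the nut (0.3 rad before to 0.9 rad past it), goes clockwise by +x to near -y. Comes up solid after 2.8 to 3.4 rad: where is only felt.
- twist_2 (a joint): Wind-up of stud 2 by the tightening torque, rad (6 N m/rad): 0.05 is about 8 N at the handle along its circle, 0.08 about 12 N, 0.14 about 22 N. About 0 when let go, under 0.03 while the nut still runs. Once the nut is solid the handle still gives about 1 mm per 4 N, and springs back when let go.
- nut_3 (a point): Crank nut 3 (far right seen from the robot; diagonal to nut 1): point on the stud's axis, level with the top of hub and crank bar. Tightens clockwise seen from above, against about 0.12 N m of friction (3 N at the handle), sinking 1.3 mm per rad: 80.0 to 80.8 mm above the desk at the start, 76.4 mm when home.
- handle_3 (a point): Red upright handle of nut 3, 18 mm thick, 38 mm high, free to spin, on the crank bar 38 mm from the nut's axis; point on its axis 24 mm above the bar, 14 mm below its top. Starts near the press's -y from the nut (0.3 rad before to 0.9 rad past it), goes clockwise by -x to near +y. Comes up solid after 2.8 to 3.4 rad: where is only felt.
- twist_3 (a joint): Wind-up of stud 3 by the tightening torque, rad (6 N m/rad): 0.05 is about 8 N at the handle along its circle, 0.08 about 12 N, 0.14 about 22 N. About 0 when let go, under 0.03 while the nut still runs. Once the nut is solid the handle still gives about 1 mm per 4 N, and springs back when let go.
- nut_4 (a point): Crank nut 4 (far left seen from the robot; diagonal to nut 2): point on the stud's axis, level with the top of hub and crank bar. Tightens clockwise seen from above, against about 0.12 N m of friction (3 N at the handle), sinking 1.3 mm per rad: 80.0 to 80.8 mm above the desk at the start, 76.4 mm when home.
- handle_4 (a point): Red upright handle of nut 4, 18 mm thick, 38 mm high, free to spin, on the crank bar 38 mm from the nut's axis; point on its axis 24 mm above the bar, 14 mm below its top. Starts near the press's -y from the nut (0.3 rad before to 0.9 rad past it), goes clockwise by -x to near +y. Comes up solid after 2.8 to 3.4 rad: where is only felt.
- twist_4 (a joint): Wind-up of stud 4 by the tightening torque, rad (6 N m/rad): 0.05 is about 8 N at the handle along its circle, 0.08 about 12 N, 0.14 about 22 N. About 0 when let go, under 0.03 while the nut still runs. Once the nut is solid the handle still gives about 1 mm per 4 N, and springs back when let go.
- cup_mid (a point): Closed dark red takeaway cup with a black lid, 78 mm wide, 97 mm high, standing beside the press; point at its centre.
- carton_mid (a point): Small cardboard carton 90 x 110 x 60 mm beside the press; point at its centre.
- calculator_mid (a point): White desk calculator 130 x 85 x 17 mm lying near the press; point at its centre.

How it is judged:
On the way, in this order (a step that is already met when the one before it is completed fails the run):
1. a first nut has been brought down and pulled up tight (its stud wound up over 0.05 rad, about 8 N at the handle) while the other three are still up (((value of joint twist_1 above 0.05 rad and height (world z) of nut_1 below 0.0769 m and height (world z) of each of nut_2, nut_3, nut_4 above 0.078 m) or (value of joint twist_2 above 0.05 rad and height (world z) of nut_2 below 0.0769 m and height (world z) of each of nut_1, nut_3, nut_4 above 0.078 m) or (value of joint twist_3 above 0.05 rad and height (world z) of nut_3 below 0.0769 m and height (world z) of each of nut_1, nut_2, nut_4 above 0.078 m) or (value of joint twist_4 above 0.05 rad and height (world z) of nut_4 below 0.0769 m and height (world z) of each of nut_1, nut_2, nut_3 above 0.078 m))), for 0.1 s.
2. then the nut diagonally across from it has been pulled up tight, the other two being still up (((value of joint twist_1 above 0.05 rad and height (world z) of each of nut_1, nut_3 below 0.0769 m and height (world z) of each of nut_2, nut_4 above 0.078 m) or (value of joint twist_2 above 0.05 rad and height (world z) of each of nut_2, nut_4 below 0.0769 m and height (world z) of each of nut_1, nut_3 above 0.078 m) or (value of joint twist_3 above 0.05 rad and height (world z) of each of nut_3, nut_1 below 0.0769 m and height (world z) of each of nut_2, nut_4 above 0.078 m) or (value of joint twist_4 above 0.05 rad and height (world z) of each of nut_4, nut_2 below 0.0769 m and height (world z) of each of nut_1, nut_3 above 0.078 m))), for 0.1 s.
3. then a nut of the other diagonal has been pulled up tight, its opposite being still up (((value of joint twist_1 above 0.05 rad and height (world z) of each of nut_1, nut_2, nut_4 below 0.0769 m and height (world z) of nut_3 above 0.078 m) or (value of joint twist_2 above 0.05 rad and height (world z) of each of nut_2, nut_1, nut_3 below 0.0769 m and height (world z) of nut_4 above 0.078 m) or (value of joint twist_3 above 0.05 rad and height (world z) of each of nut_3, nut_2, nut_4 below 0.0769 m and height (world z) of nut_1 above 0.078 m) or (value of joint twist_4 above 0.05 rad and height (world z) of each of nut_4, nut_1, nut_3 below 0.0769 m and height (world z) of nut_2 above 0.078 m))), for 0.1 s.
4. then the last nut has been pulled up tight (((value of joint twist_1 above 0.05 rad and height (world z) of each of nut_1, nut_2, nut_3, nut_4 below 0.0769 m) or (value of joint twist_2 above 0.05 rad and height (world z) of each of nut_1, nut_2, nut_3, nut_4 below 0.0769 m) or (value of joint twist_3 above 0.05 rad and height (world z) of each of nut_1, nut_2, nut_3, nut_4 below 0.0769 m) or (value of joint twist_4 above 0.05 rad and height (world z) of each of nut_1, nut_2, nut_3, nut_4 below 0.0769 m))), for 0.1 s.
At the end, for the whole second after the job is handed in: All four nuts are home (within 0.5 mm of their lowest height) and nobody pulls on them, the plate is seated on the pads (underside below 51 mm) and level within 0.006 rad, at rest, and the cup, carton and calculator are within 20 mm of where they stood (height (world z) of each of nut_1, nut_2, nut_3, nut_4 below 0.0769 m and angle between plate's own z axis and vertical below 0.006 rad and height (world z) of plate below 0.051 m and linear speed of plate below 0.01 m/s and value of joint each of twist_1, twist_2, twist_3, twist_4 below 0.02 rad and distance of each of cup_mid, carton_mid, calculator_mid from where it was at the start of the episode below 0.02 m); the robot touches nothing.
It fails at once if a nut is over-tightened: its stud is wound up beyond 0.14 rad (about 22 N at the handle) (value of joint any of twist_1, twist_2, twist_3, twist_4 above 0.14 rad).
It fails at once if the cup, carton or calculator is knocked more than 30 mm away (distance of any of cup_mid, carton_mid, calculator_mid from where it was at the start of the episode above 0.03 m).
It also fails if it takes over 72 s, if anything falls off the work surface, if the arm or the gripper's body presses on something with over 40 N, if the wrist force passes 120 N, or if a joint passes its speed limit or range.

## Working session

There is one attempt and no reset: what is moved stays moved. The work goes in short steps, Python scripts to look and compute and a tool call to move; the robot and the scene stay as the last step left them, time stands still between calls to the robot, and variables do not carry over. Pictures are saved under pics/ and viewed, and the job is handed in when it is done.

Besides the shell and the picture viewer there is one more tool, called after ">>>" as name(argument=value, ...), one argument or row to a line, values as JSON. step_arm: Moves the arm, as the interface text tells. Its arguments: {"type":"object","properties":{"deltas":{"type":"array"}},"required":["deltas"]}

```bash
ls; mkdir -p pics
python3 - <<'E'
from plant import state,camera,grip_point_offset
import cv2
print(state(),grip_point_offset)
for n in("scene","top","wrist"):
    c=camera(n);cv2.imwrite(f"pics/{n}0.png",c["image"][:,:,::-1]);print({k:v for k,v in c.items() if k!="image"})
E
```

```text
pics
{'time': 0.0, 'q': array([-1.43207972e+00,  8.79659532e-02,  1.37230018e+00, -1.79895925e-05,
        1.68361676e+00, -1.03103043e-01]), 'qvel': array([ 0.00149598, -0.00163162, -0.0021121 ,  0.0003447 ,  0.00090313,
        0.00025675]), 'effort': array([-7.22987784e-05, -3.51869702e+01, -3.13270354e+01, -1.69338100e-04,
        1.08229465e-02,  1.32427897e-05]), 'ee_pos': array([ 0.13162457, -0.53348426,  0.23010986]), 'tool_rot': array([ 9.92698778e-01,  1.20614364e-01, -2.93271124e-05, -1.14477593e-03]), 'ft_force': array([-0.93155479,  0.04893188,  0.32650161]), 'torque': array([-0.03312513, -0.03133926, -0.02768652]), 'gripper_width': 0.08548668397972874} 0.0187
{'vfov': 46.39252676645705, 'cx': 275.0745177590296, 'cy': 210.83577225082803, 'k1': 0.027819328194175763, 'R': array([[-3.32028566e-01,  9.43268976e-01, -8.18903640e-04],
       [ 7.84913557e-01,  2.75806131e-01, -5.54834827e-01],
       [-5.23132620e-01, -1.84863781e-01, -8.31960122e-01]]), 't': array([ 0.15829613, -0.32233674,  1.36464094])}
{'vfov': 56.71958454970335, 'cx': 287.247042446733, 'cy': 213.34430476629194, 'k1': 0.030183982512893174, 'R': array([[-0.02113989, -0.99968508,  0.01352171],
       [-0.98687361,  0.0186993 , -0.16040827],
       [ 0.16010491, -0.01673524, -0.98695813]]), 't': array([-0.00530674,  0.51404682,  0.88142643])}
{'vfov': 67.03279463079599, 'cx': 283.2146657728616, 'cy': 206.84845091529752, 'k1': -0.06670998958743851, 'mount': array([[ 1.10813539e-03, -9.59816692e-01, -2.80625533e-01,
         7.08973412e-02],
       [ 9.99999049e-01,  1.29395088e-03, -4.76867957e-04,
        -7.61945397e-04],
       [ 8.20821481e-04, -2.80624737e-01,  9.59817213e-01,
        -1.42491000e-01],
       [ 0.00000000e+00,  0.00000000e+00,  0.00000000e+00,
         1.00000000e+00]])}
```

View pics/scene0.png

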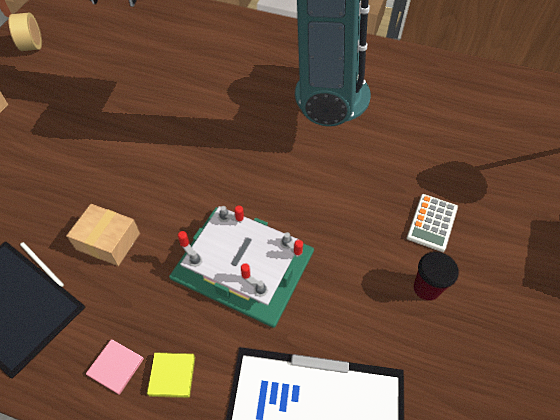

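View pics/top0.png

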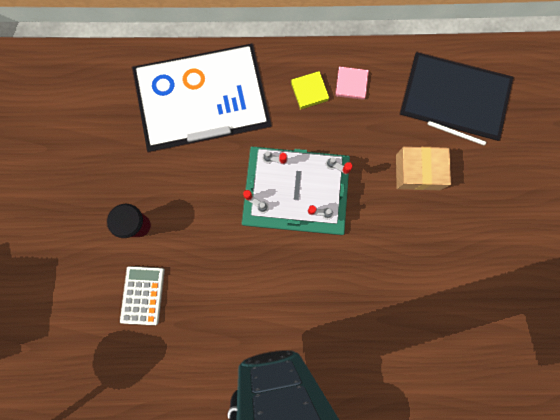

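```bash
cat > h.py <<'E'
import numpy as np,cv2
from scipy.spatial.transform import Rotation as Ro
from scipy.optimize import least_squares
def und(c,uv):
    f=c["image"].shape[0]/2/np.tan(np.radians(c["vfov"])/2)
    d=(np.atleast_2d(uv)-[c["cx"],c["cy"]])/f
    s=d.copy()
    for _ in range(30): s=d/(1+c["k1"]*(s**2).sum(1,keepdims=True))
    return s
def proj(c,X,R,t):
    f=c["image"].shape[0]/2/np.tan(np.radians(c["vfov"])/2)
    p=np.atleast_2d(X)@R.T+t; s=p[:,:2]/p[:,2:]
    return s*(1+c["k1"]*(s**2).sum(1,keepdims=True))*f+[c["cx"],c["cy"]]
def ext(c,st=None):
    if "R" in c: return c["R"],c["t"]
    M=np.eye(4);M[:3,:3]=Ro.from_quat(st["tool_rot"]).as_matrix();M[:3,3]=st["ee_pos"]
    W=np.linalg.inv(M@c["mount"]);return W[:3,:3],W[:3,3]
def onz(c,uv,z,st=None):
    R,t=ext(c,st);s=und(c,uv);d=np.c_[s,np.ones(len(s))]@R;o=-R.T@t
    z=np.broadcast_to(z,len(s))
    return o+d*((z-o[2])/d[:,2])[:,None]
def reds(c,amin=20):
    im=c["image"].astype(int)
    m=((im[...,0]>150)&(im[...,1]<70)&(im[...,2]<70)).astype(np.uint8)
    n,l,s,ce=cv2.connectedComponentsWithStats(m)
    return [(ce[i],s[i]) for i in range(1,n) if s[i][4]>=amin]
E
python3 - <<'E'
from h import *
from plant import *
for n in("scene","top"):
    c=camera(n)
    for ce,s in reds(c): print(n,ce.round(1),s,onz(c,ce,.100).round(4))
    if n=="top":
        print(onz(c,[[263,206],[328,212],[332,163],[267,157]],.081).round(3))
        print("cup",onz(c,[124,220],.097),"cart",onz(c,[423,167],.06),"calc",onz(c,[141,296],.017))
E
```

```text
scene [239.5 211.6] [235 205   9  16  88] [[ 0.5075 -0.0682  0.1   ]]
scene [183.4 237.6] [178 231  11  16 105] [[ 0.6037 -0.152   0.1   ]]
scene [298.9 245.8] [295 240   8  15  75] [[0.5444 0.0746 0.1   ]]
scene [245.6 269.7] [241 264   9  14  78] [[ 0.6296 -0.0069  0.1   ]]
top [282.3 157.1] [280 153   7  10  46] [[ 0.6341 -0.0061  0.1   ]]
top [347.  166.9] [343 162   9  11  66] [[ 0.6084 -0.1522  0.1   ]]
top [246.4 193.7] [243 190   8   9  52] [[0.5506 0.0756 0.1   ]]
top [311.5 209.5] [308 206   8   8  47] [[ 0.512  -0.0688  0.1   ]]
[[ 0.525  0.04   0.081]
 [ 0.509 -0.108  0.081]
 [ 0.624 -0.121  0.081]
 [ 0.641  0.029  0.081]]
cup [[0.49682132 0.3443688  0.097     ]] cart [[ 0.61608413 -0.3396232   0.06      ]] calc [[0.32913329 0.32894879 0.017     ]]
```

>>> step_arm(
  deltas=[
    {"fingers":4.5,"x":4,"y":-4,"z":0,"yaw":0.03},
    {"fingers":4.5,"x":9,"y":-8,"z":0,"yaw":0.07},
    {"fingers":4.5,"x":14,"y":-13,"z":0,"yaw":0.1},
    {"fingers":4.5,"x":19,"y":-18,"z":0,"yaw":0.15},
    {"fingers":4.5,"x":24,"y":-23,"z":-2,"yaw":0.2},
    {"fingers":4.5,"x":29,"y":-28,"z":-4,"yaw":0.25},
    {"fingers":4.5,"x":34,"y":-33,"z":-6,"yaw":0.3},
    {"fingers":4.5,"x":38,"y":-38.5,"z":-8,"yaw":0.35},
    {"fingers":4.5,"x":38,"y":-38.5,"z":-8,"yaw":0.35},
    {"fingers":4.5,"x":38,"y":-38.5,"z":-8,"yaw":0.35},
  ],
)

```text
time: 1.5
ee_pos: [0.4098, -0.0659, 0.3126]
tool_rot: [0.999, -0.05, 0.001, -0.001]
ft_force: [-0.2, -0.6, -0.6]
gripper_width: 0.0452
```

Run:
```python
from h import *
from plant import *
s=state();print({k:np.round(v,4) for k,v in s.items()})
c=camera("wrist");cv2.imwrite("pics/w1.png",c["image"][:,:,::-1])
np.save("w1.npy",dict(c=c,s=s),allow_pickle=True)
for ce,b in reds(c): print(ce.round(1),b,onz(c,ce,.10,s).round(4))
```

```text
{'time': np.float64(1.5), 'q': array([-0.2976, -0.2186,  1.4992,  0.0019,  1.8586,  1.374 ]), 'qvel': array([-0.0847, -0.0006,  0.0434, -0.0438, -0.0031, -0.0311]), 'effort': array([ 1.47620e+00, -2.18941e+01, -3.17860e+01,  3.59600e-01,
       -1.40000e-03,  2.14200e-01]), 'ee_pos': array([ 0.4098, -0.0659,  0.3126]), 'tool_rot': array([ 9.987e-01, -5.010e-02,  1.300e-03, -6.000e-04]), 'ft_force': array([-0.1636, -0.5583, -0.559 ]), 'torque': array([-0.0191,  0.005 , -0.0389]), 'gripper_width': np.float64(0.0452)}
[132.6  64.7] [125  56  16  19 234] [[0.5495 0.0819 0.1   ]]
[276.  86.] [269  78  16  18 219] [[ 0.5109 -0.0672  0.1   ]]
```

View pics/w1.png

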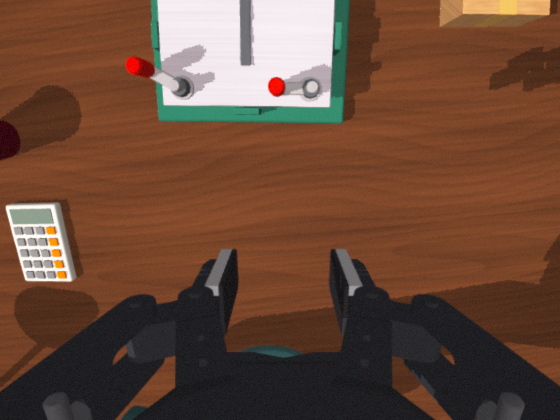

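>>> step_arm(
  deltas=[
    {"fingers":4.5,"x":3,"y":-1,"z":0,"yaw":0},
    {"fingers":4.5,"x":6,"y":-2,"z":0,"yaw":0},
    {"fingers":4.5,"x":9,"y":-3,"z":0,"yaw":0},
    {"fingers":4.5,"x":11,"y":-3,"z":0,"yaw":0},
    {"fingers":4.5,"x":11,"y":-3,"z":0,"yaw":0},
    {"fingers":4.5,"x":11,"y":-3,"z":0,"yaw":0},
    {"fingers":4.5,"x":11,"y":-3,"z":0,"yaw":0},
    {"fingers":4.5,"x":11,"y":-3,"z":0,"yaw":0},
    {"fingers":4.5,"x":11,"y":-3,"z":0,"yaw":0},
    {"fingers":4.5,"x":11,"y":-3,"z":0,"yaw":0},
  ],
)

```text
time: 2.8
ee_pos: [0.5213, -0.0491, 0.3119]
tool_rot: [0.999, -0.052, 0.0, -0.0]
ft_force: [0.1, -0.1, 0.6]
gripper_width: 0.045
```

Run:
```python
from h import *
from plant import *
s=state();print({k:np.round(v,4) for k,v in s.items()})
c=camera("wrist");cv2.imwrite("pics/w2.png",c["image"][:,:,::-1])
np.save("w2.npy",dict(c=c,s=s),allow_pickle=True)
for ce,b in reds(c): print(ce.round(1),b,onz(c,ce,.10,s).round(4))
```

```text
{'time': np.float64(2.8), 'q': array([-2.0250e-01,  2.6000e-02,  1.2768e+00,  5.0000e-04,  1.8380e+00,
        1.4719e+00]), 'qvel': array([ 0.0007,  0.0024, -0.0008, -0.0027, -0.0021, -0.0005]), 'effort': array([-2.94000e-02, -3.26022e+01, -3.13952e+01, -3.00000e-04,
       -9.00000e-04, -2.00000e-04]), 'ee_pos': array([ 0.5213, -0.0491,  0.3119]), 'tool_rot': array([ 9.987e-01, -5.170e-02,  5.000e-04, -2.000e-04]), 'ft_force': array([ 0.0816, -0.1015,  0.5649]), 'torque': array([-0.0276,  0.0163, -0.0052]), 'gripper_width': np.float64(0.045)}
[230.5  80.8] [223  73  16  18 213] [[ 0.6323 -0.0036  0.1   ]]
[371.2  92.8] [360  83  23  19 335] [[ 0.6053 -0.1512  0.1   ]]
[168.1 170.8] [161 163  15  17 196] [[0.5446 0.0811 0.1   ]]
[301.  189.2] [294 180  16  18 201] [[ 0.5076 -0.0673  0.1   ]]
```

View pics/w2.png

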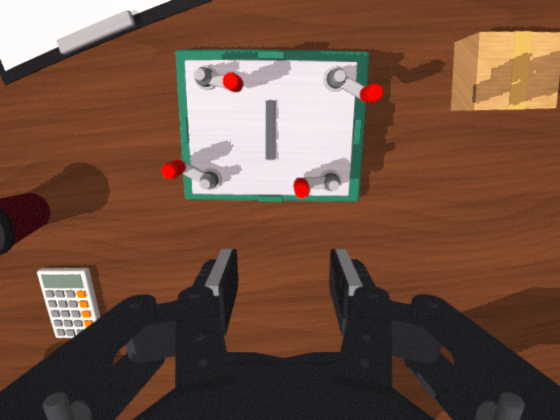

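Run:
```python
from h import *
d=np.load("w2.npy",allow_pickle=True).item();im=d["c"]["image"]
cv2.imwrite("pics/w2z.png",cv2.resize(im[50:215,150:400,::-1],None,fx=3.2,fy=3.2,interpolation=cv2.INTER_CUBIC))
```

```text
(no output)
```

View pics/w2z.png

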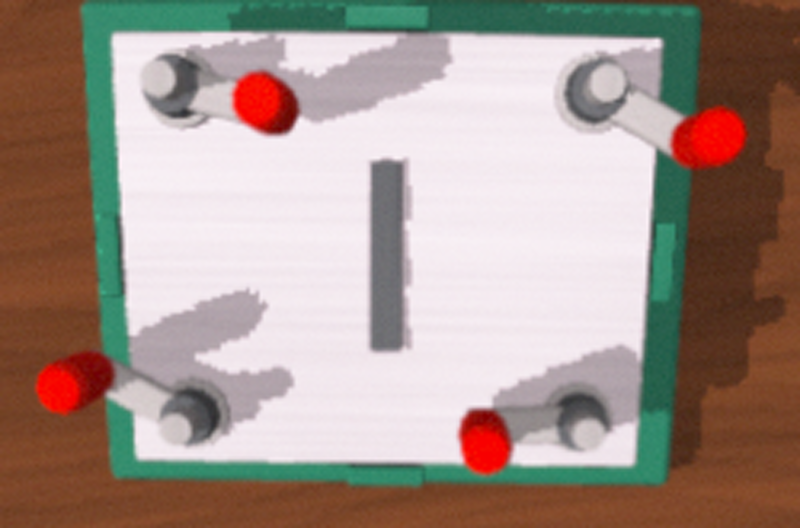

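```bash
cat > fit.py <<'E'
from h import *
from plant import *
d=np.load("w2.npy",allow_pickle=True).item();cw,sw=d["c"],d["s"]
Z=lambda a:np.array(a)/3.2+[150,50]
stud=Z([[183,426],[583,430],[604,82],[162,77]])
hand=Z([[62,387],[486,448],[719,136],[259,98]])
N=np.array([[-60,-60,60,60],[75,-75,-75,75]]).T/1000.
obs=[]
for n in("top","scene"):
    c=camera(n);b=np.array([x[0] for x in reds(c,30)])
    P=onz(c,b,.1)[:,:2]
    ref=np.array([[.545,.078],[.509,-.068],[.606,-.152],[.632,-.004]])
    idx=[np.argmin(np.linalg.norm(P-r,axis=1)) for r in ref]
    print(n,len(b),idx); obs.append((c,b[idx]))
def model(p):
    x,y,psi=p[:3];th=p[3:7];hs=p[7]
    R=np.array([[np.cos(psi),-np.sin(psi)],[np.sin(psi),np.cos(psi)]])
    n=N@R.T+[x,y];h=(N+.038*np.c_[np.cos(th),np.sin(th)])@R.T+[x,y]
    return n,h,hs
def res(p,use=(1,1,1)):
    n,h,hs=model(p);r=[]
    z=lambda a,zz:np.c_[a,np.full(4,zz)]
    if use[0]:
        R,t=ext(cw,sw);r+=[(proj(cw,z(n,hs),R,t)-stud).ravel(),(proj(cw,z(h,.118),R,t)-hand).ravel()]
    for u,(c,b) in zip(use[1:],obs):
        if u:r.append((1.5*(proj(c,z(h,p[8]),*ext(c))-b)).ravel())
    return np.concatenate(r+[[ (p[8]-.103)*300,(p[7]-.09)*50]])
p0=[.575,-.04,-.1,1.2,1.6,-1.2,-1.4,.09,.1]
for use in((1,1,1),(1,0,0),(0,1,1),(0,1,0),(0,0,1)):
    s=least_squares(res,p0,args=(use,));print(use,s.x.round(4),"rms",np.sqrt((s.fun**2).mean()).round(2))
    if use==(1,1,1):
        n,h,_=model(s.x);print(n.round(4).tolist(),h.round(4).tolist());np.save("p.npy",s.x);print(s.fun.round(1))
E
python3 fit.py
```

```text
top 2 [np.int64(0), np.int64(1), np.int64(1), np.int64(0)]
scene 4 [np.int64(2), np.int64(0), np.int64(1), np.int64(3)]
(1, 1, 1) [ 0.5744 -0.0397 -0.1334  1.1484  1.6166 -2.6623 -2.5404  0.0889  0.0727] rms 16.6
[[0.525, 0.0426], [0.505, -0.1061], [0.6239, -0.122], [0.6439, 0.0266]] [[0.545, 0.0749], [0.5083, -0.0682], [0.5882, -0.1349], [0.61, 0.0095]]
[ -0.9  -1.    1.2   1.6   2.4   2.6   2.5  -0.   -1.6   1.7   0.8   2.2
 -14.   18.  -13.   22.8   4.1   7.5  -1.7   5.4  39.7 -46.2  46.1 -34.3
  -0.8  10.4   1.   10.9  19.    4.4  17.8   0.6  -9.1  -0.1]
(1, 0, 0) [ 0.5754 -0.0383 -0.1126  1.0391  1.5925 -2.0854 -1.8064  0.0884  0.103 ] rms 0.49
(0, 1, 1) [ 0.5535 -0.0374 -0.2333  0.9548  0.9451 -2.9387 -3.0432  0.09    0.0705] rms 19.13
(0, 1, 0) [ 0.533   0.0049 -0.2568  0.0232 -0.0297 -3.1087 -3.1816  0.09    0.0934] rms 9.19
(0, 0, 1) [ 0.5526 -0.0276 -0.2319  0.6636  0.7729 -1.0333 -1.2695  0.09    0.1031] rms 0.02
```

```bash
sed -i 's/    c=camera(n);b=/    c=camera(n);c["image"]=cv2.imread(f"pics\/{n}0.png")[:,:,::-1];b=/; s/-1.2,-1.4,.09/-2.1,-1.8,.09/' fit.py; python3 fit.py
```

```text
top 4 [np.int64(2), np.int64(3), np.int64(1), np.int64(0)]
scene 4 [np.int64(2), np.int64(0), np.int64(1), np.int64(3)]
(1, 1, 1) [ 0.5757 -0.038  -0.1142  1.0473  1.5979 -2.0586 -1.7942  0.0882  0.1049] rms 0.68
[[0.5246, 0.0434], [0.5075, -0.1056], [0.6267, -0.1193], [0.6438, 0.0297]] [[0.5472, 0.0739], [0.5108, -0.0678], [0.6052, -0.1506], [0.6313, -0.0061]]
[-1.3 -0.7  0.6 -0.6 -0.4  0.2 -0.1  0.4 -1.1 -0.4  0.2  0.   0.6 -0.7
 -0.8 -0.9  0.9  1.5 -0.4  0.2 -0.4  1.1  0.1  0.8 -1.  -0.1 -0.8 -0.1
 -0.2 -0.8 -0.1 -0.5  0.6 -0.1]
(1, 0, 0) [ 0.5754 -0.0383 -0.1126  1.0391  1.5925 -2.0854 -1.8064  0.0884  0.103 ] rms 0.49
(0, 1, 1) [ 0.5782 -0.038  -0.1183  1.1058  1.6571 -2.0786 -1.8388  0.09    0.1056] rms 0.42
(0, 1, 0) [ 0.5812 -0.0396 -0.1263  1.1771  1.7165 -2.1133 -1.9189  0.09    0.1033] rms 0.14
(0, 0, 1) [ 0.5753 -0.0378 -0.1154  1.0864  1.6265 -2.0424 -1.7887  0.09    0.1028] rms 0.06
```

>>> step_arm(
  deltas=[
    {"fingers":4.5,"x":0.3,"y":-2,"z":2,"yaw":-0.17},
    {"fingers":4.5,"x":0.5,"y":-5,"z":4,"yaw":-0.35},
    {"fingers":4.5,"x":0.8,"y":-8,"z":6,"yaw":-0.52},
    {"fingers":4.5,"x":1.1,"y":-10,"z":8,"yaw":-0.7},
    {"fingers":4.5,"x":1.3,"y":-12,"z":10,"yaw":-0.88},
    {"fingers":4.5,"x":1.3,"y":-12.5,"z":12,"yaw":-1.06},
    {"fingers":4.5,"x":1.3,"y":-12.5,"z":14,"yaw":-1.24},
    {"fingers":4.5,"x":1.3,"y":-12.5,"z":15,"yaw":-1.42},
    {"fingers":4.5,"x":1.3,"y":-12.5,"z":15,"yaw":-1.56},
    {"fingers":4.5,"x":1.3,"y":-12.5,"z":15,"yaw":-1.56},
  ],
)

```text
time: 4.3
ee_pos: [0.5474, 0.074, 0.1616]
tool_rot: [0.747, 0.665, 0.0, -0.0]
ft_force: [-0.2, 0.8, -0.6]
gripper_width: 0.0452
```

Run:
```python
from h import *
from plant import *
s=state();print({k:np.round(v,4) for k,v in s.items()})
c=camera("wrist");cv2.imwrite("pics/w3.png",c["image"][:,:,::-1])
for ce,b in reds(c): print(ce.round(1),b,onz(c,ce,.11,s).round(4))
```

```text
{'time': np.float64(4.3), 'q': array([3.1500e-02, 1.1610e-01, 1.4777e+00, 3.0000e-04, 1.5475e+00,
       1.4730e-01]), 'qvel': array([-0.0029, -0.0037, -0.0088,  0.0002,  0.0002,  0.0361]), 'effort': array([ 1.34000e-02, -3.54980e+01, -3.04253e+01,  2.00000e-03,
        7.60000e-03, -2.84700e-01]), 'ee_pos': array([0.5474, 0.074 , 0.1616]), 'tool_rot': array([ 7.468e-01,  6.650e-01,  2.000e-04, -0.000e+00]), 'ft_force': array([-0.233 ,  0.7506, -0.5677]), 'torque': array([ 0.0195, -0.0044,  0.0678]), 'gripper_width': np.float64(0.0452)}
[281.8 224.9] [270 205  26  39 753] [[0.5463 0.0772 0.11  ]]
[400.4 296. ] [391 289  20  14 196] [[0.6232 0.0148 0.11  ]]
```

View pics/w3.png

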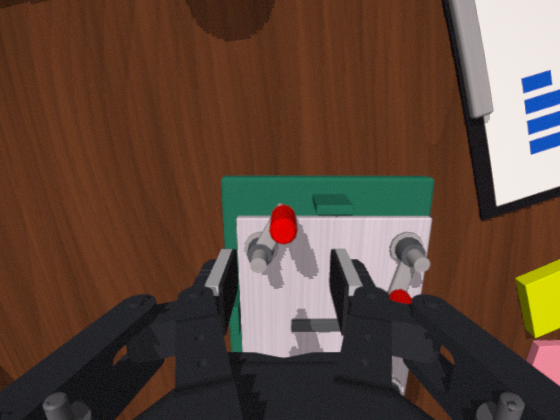

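Run:
```python
from h import *
from plant import *
s=state()
c=camera("wrist")
print(onz(c,[[283.5,230.5],[283.5,244],[281,205]],[.118,.118,.081],s).round(4))
```

```text
[[0.5474 0.0761 0.118 ]
 [0.5463 0.0671 0.118 ]
 [0.5463 0.0824 0.081 ]]
```

>>> step_arm(
  deltas=[
    {"fingers":4.5,"x":0.1,"y":0,"z":2.5,"yaw":0},
    {"fingers":4.5,"x":0.1,"y":0,"z":5,"yaw":0},
    {"fingers":4.5,"x":0.1,"y":0,"z":7.3,"yaw":0},
    {"fingers":4.5,"x":0.1,"y":0,"z":7.3,"yaw":0},
    {"fingers":3,"x":0.1,"y":0,"z":7.3,"yaw":0},
    {"fingers":1,"x":0.1,"y":0,"z":7.3,"yaw":0},
    {"fingers":1,"x":0.1,"y":0,"z":7.3,"yaw":0},
    {"fingers":1,"x":0.1,"y":0,"z":7.3,"yaw":0},
    {"fingers":1,"x":0.1,"y":0,"z":7.3,"yaw":0},
    {"fingers":1,"x":0.1,"y":0,"z":7.3,"yaw":0},
  ],
)

```text
time: 5.65
ee_pos: [0.5483, 0.0752, 0.0905]
tool_rot: [0.747, 0.665, 0.001, 0.001]
ft_force: [-3.4, 1.2, 6.1]
gripper_width: 0.0164
```

Run:
```python
from h import *
from plant import *
s=state();print({k:np.round(v,4) for k,v in s.items()})
```

```text
{'time': np.float64(5.65), 'q': array([3.350e-02, 1.626e-01, 1.571e+00, 7.000e-04, 1.405e+00, 1.497e-01]), 'qvel': array([-0.0002,  0.001 ,  0.0012, -0.0012,  0.0002,  0.0008]), 'effort': array([-5.93200e-01, -3.34917e+01, -2.78279e+01, -2.15100e-01,
       -8.06400e-01, -5.40000e-03]), 'ee_pos': array([0.5483, 0.0752, 0.0905]), 'tool_rot': array([7.470e-01, 6.648e-01, 1.400e-03, 7.000e-04]), 'ft_force': array([-3.4315,  1.231 ,  6.1239]), 'torque': array([ 0.0599,  0.472 , -0.019 ]), 'gripper_width': np.float64(0.0164)}
```

```bash
cat > sw.py <<'E'
import sys,numpy as np
# th0, d-start, total, nrows
th0,tot,n=map(float,sys.argv[1:4]);n=int(n);r=3.8
for i in range(1,n+1):
    d=tot*i/n;t=th0-d
    print(f'{{"fingers": 1, "x": {r*(np.sin(t)-np.sin(th0)):.2f}, "y": {r*(np.cos(t)-np.cos(th0)):.2f}, "z": {.13*d:.2f}, "yaw": 0}}',end=", ")
print()
E
python3 sw.py 1.045 2.5 9
```

```text
{"fingers": 1, "x": -0.65, "y": 0.83, "z": 0.04, "yaw": 0}, {"fingers": 1, "x": -1.50, "y": 1.45, "z": 0.07, "yaw": 0}, {"fingers": 1, "x": -2.49, "y": 1.81, "z": 0.11, "yaw": 0}, {"fingers": 1, "x": -3.54, "y": 1.88, "z": 0.14, "yaw": 0}, {"fingers": 1, "x": -4.57, "y": 1.67, "z": 0.18, "yaw": 0}, {"fingers": 1, "x": -5.50, "y": 1.18, "z": 0.22, "yaw": 0}, {"fingers": 1, "x": -6.26, "y": 0.46, "z": 0.25, "yaw": 0}, {"fingers": 1, "x": -6.80, "y": -0.45, "z": 0.29, "yaw": 0}, {"fingers": 1, "x": -7.06, "y": -1.47, "z": 0.33, "yaw": 0},
```

>>> step_arm(
  deltas=[
    {"fingers":1,"x":-0.65,"y":0.83,"z":0.04,"yaw":0},
    {"fingers":1,"x":-1.5,"y":1.45,"z":0.07,"yaw":0},
    {"fingers":1,"x":-2.49,"y":1.81,"z":0.11,"yaw":0},
    {"fingers":1,"x":-3.54,"y":1.88,"z":0.14,"yaw":0},
    {"fingers":1,"x":-4.57,"y":1.67,"z":0.18,"yaw":0},
    {"fingers":1,"x":-5.5,"y":1.18,"z":0.22,"yaw":0},
    {"fingers":1,"x":-6.26,"y":0.46,"z":0.25,"yaw":0},
    {"fingers":1,"x":-6.8,"y":-0.45,"z":0.29,"yaw":0},
    {"fingers":1,"x":-7.06,"y":-1.47,"z":0.33,"yaw":0},
    {"fingers":1,"x":-7.06,"y":-1.47,"z":0.33,"yaw":0},
  ],
)

```text
time: 6.9
ee_pos: [0.5272, 0.0066, 0.0881]
tool_rot: [0.747, 0.665, 0.003, 0.003]
ft_force: [3.1, 0.0, 0.4]
gripper_width: 0.0165
```

```bash
cat > st.py <<'E'
import sys
from h import *
from plant import *
k=int(sys.argv[1]);p=np.load("p.npy")
s=state();a=2*np.arctan2(s["tool_rot"][1],s["tool_rot"][0])
n={1:(.5246,.0434),2:(.5075,-.1056),3:(.6267,-.1193),4:(.6438,.0297)}[k]
v=s["ee_pos"][:2]-n
psi=-.114;ex=np.array([np.cos(psi),np.sin(psi)]);ey=np.array([-ex[1],ex[0]])
x,y=v@ex,v@ey;th=np.arctan2(y,x);F=s["ft_force"][:2]
tang=np.array([np.sin(th),-np.cos(th)]) # clockwise
f=np.array([F@ex,F@ey])
print("t",round(s["time"],2),"pos",s["ee_pos"].round(4),"tool a",round(a,3),"w",s["gripper_width"].round(4))
print("rel press x,y mm",round(x*1e3,1),round(y*1e3,1),"r",round(np.hypot(x,y)*1e3,1),"th",th.round(3),"| pull along circle",round(-f@tang,2),"radial out",round(-f@[np.cos(th),np.sin(th)],2),"Fz",s["ft_force"][2].round(2),"q6",s["q"][5].round(2))
E
python3 st.py 1
```

```text
Traceback (most recent call last):
  File "st.py", line 12, in <module>
    print("t",round(s["time"],2),"pos",s["ee_pos"].round(4),"tool a",round(a,3),"w",s["gripper_width"].round(4))
                                                                                    ^^^^^^^^^^^^^^^^^^^^^^^^
AttributeError: 'float' object has no attribute 'round'
```

```bash
sed -i 's/s\["gripper_width"\].round(4)/round(s["gripper_width"],4)/' st.py; python3 st.py 1; python3 sw.py -1.43 0.3 8
```

```text
t 6.9 pos [0.5272 0.0066 0.0881] tool a 1.454 w 0.0165
rel press x,y mm 6.8 -36.2 r 36.9 th -1.386 | pull along circle 3.13 radial out -0.19 Fz 0.42 q6 0.02
{"fingers": 1, "x": -0.02, "y": -0.14, "z": 0.00, "yaw": 0}, {"fingers": 1, "x": -0.03, "y": -0.28, "z": 0.01, "yaw": 0}, {"fingers": 1, "x": -0.04, "y": -0.43, "z": 0.01, "yaw": 0}, {"fingers": 1, "x": -0.04, "y": -0.57, "z": 0.02, "yaw": 0}, {"fingers": 1, "x": -0.03, "y": -0.71, "z": 0.02, "yaw": 0}, {"fingers": 1, "x": -0.02, "y": -0.85, "z": 0.03, "yaw": 0}, {"fingers": 1, "x": -0.01, "y": -0.99, "z": 0.03, "yaw": 0}, {"fingers": 1, "x": 0.01, "y": -1.14, "z": 0.04, "yaw": 0},
```

```bash
python3 sw.py -1.39 0.48 7
```

```text
{"fingers": 1, "x": -0.04, "y": -0.26, "z": 0.01, "yaw": 0}, {"fingers": 1, "x": -0.06, "y": -0.52, "z": 0.02, "yaw": 0}, {"fingers": 1, "x": -0.06, "y": -0.78, "z": 0.03, "yaw": 0}, {"fingers": 1, "x": -0.05, "y": -1.04, "z": 0.04, "yaw": 0}, {"fingers": 1, "x": -0.01, "y": -1.30, "z": 0.04, "yaw": 0}, {"fingers": 1, "x": 0.04, "y": -1.55, "z": 0.05, "yaw": 0}, {"fingers": 1, "x": 0.11, "y": -1.80, "z": 0.06, "yaw": 0},
```

>>> step_arm(
  deltas=[
    {"fingers":1,"x":-0.04,"y":-0.26,"z":0.01,"yaw":0},
    {"fingers":1,"x":-0.06,"y":-0.52,"z":0.02,"yaw":0},
    {"fingers":1,"x":-0.06,"y":-0.78,"z":0.03,"yaw":0},
    {"fingers":1,"x":-0.05,"y":-1.04,"z":0.04,"yaw":0},
    {"fingers":1,"x":-0.01,"y":-1.3,"z":0.04,"yaw":0},
    {"fingers":1,"x":0.04,"y":-1.55,"z":0.05,"yaw":0},
    {"fingers":1,"x":0.11,"y":-1.8,"z":0.06,"yaw":0},
    {"fingers":1,"x":0.11,"y":-1.8,"z":0.06,"yaw":0},
    {"fingers":1,"x":0.11,"y":-1.8,"z":0.06,"yaw":0},
    {"fingers":1,"x":0.11,"y":-1.8,"z":0.06,"yaw":0},
  ],
)

```text
time: 8.15
ee_pos: [0.5109, 0.0095, 0.0877]
tool_rot: [0.747, 0.665, 0.004, 0.004]
ft_force: [6.3, 0.8, -1.4]
gripper_width: 0.0164
```

```bash
python3 st.py 1; python3 sw.py -1.83 0.2 6
```

```text
t 8.15 pos [0.5109 0.0095 0.0877] tool a 1.454 w 0.0164
rel press x,y mm -9.8 -35.2 r 36.6 th -1.842 | pull along circle 5.53 radial out 3.12 Fz -1.45 q6 0.02
{"fingers": 1, "x": 0.03, "y": -0.12, "z": 0.00, "yaw": 0}, {"fingers": 1, "x": 0.07, "y": -0.24, "z": 0.01, "yaw": 0}, {"fingers": 1, "x": 0.12, "y": -0.36, "z": 0.01, "yaw": 0}, {"fingers": 1, "x": 0.16, "y": -0.48, "z": 0.02, "yaw": 0}, {"fingers": 1, "x": 0.21, "y": -0.60, "z": 0.02, "yaw": 0}, {"fingers": 1, "x": 0.27, "y": -0.71, "z": 0.03, "yaw": 0},
```

>>> step_arm(
  deltas=[
    {"fingers":1,"x":0.03,"y":-0.12,"z":0,"yaw":0},
    {"fingers":1,"x":0.07,"y":-0.24,"z":0.01,"yaw":0},
    {"fingers":1,"x":0.12,"y":-0.36,"z":0.01,"yaw":0},
    {"fingers":1,"x":0.16,"y":-0.48,"z":0.02,"yaw":0},
    {"fingers":1,"x":0.18,"y":-0.53,"z":0.02,"yaw":0},
    {"fingers":1,"x":0.18,"y":-0.53,"z":0.02,"yaw":0},
    {"fingers":1,"x":0.18,"y":-0.53,"z":0.02,"yaw":0},
    {"fingers":1,"x":0.18,"y":-0.53,"z":0.02,"yaw":0},
    {"fingers":1,"x":0.18,"y":-0.53,"z":0.02,"yaw":0},
    {"fingers":1,"x":0.18,"y":-0.53,"z":0.02,"yaw":0},
  ],
)

```text
time: 9.4
ee_pos: [0.5092, 0.0104, 0.088]
tool_rot: [0.747, 0.665, 0.006, 0.008]
ft_force: [10.0, -2.4, -5.2]
gripper_width: 0.0163
```

```bash
python3 st.py 1; python3 sw.py -1.97 0.2 6
```

```text
t 9.4 pos [0.5092 0.0104 0.088 ] tool a 1.454 w 0.0163
rel press x,y mm -11.5 -34.6 r 36.5 th -1.893 | pull along circle 10.08 radial out 2.08 Fz -5.18 q6 0.03
{"fingers": 1, "x": 0.05, "y": -0.12, "z": 0.00, "yaw": 0}, {"fingers": 1, "x": 0.11, "y": -0.23, "z": 0.01, "yaw": 0}, {"fingers": 1, "x": 0.16, "y": -0.34, "z": 0.01, "yaw": 0}, {"fingers": 1, "x": 0.23, "y": -0.45, "z": 0.02, "yaw": 0}, {"fingers": 1, "x": 0.29, "y": -0.56, "z": 0.02, "yaw": 0}, {"fingers": 1, "x": 0.36, "y": -0.67, "z": 0.03, "yaw": 0},
```

>>> step_arm(
  deltas=[
    {"fingers":1,"x":0.1,"y":-0.25,"z":0,"yaw":0},
    {"fingers":1,"x":0.15,"y":-0.35,"z":0,"yaw":0},
    {"fingers":1,"x":0.18,"y":-0.42,"z":0,"yaw":0},
    {"fingers":1,"x":0.2,"y":-0.48,"z":0,"yaw":0},
    {"fingers":1,"x":0.22,"y":-0.52,"z":0,"yaw":0},
    {"fingers":1,"x":0.22,"y":-0.52,"z":0,"yaw":0},
    {"fingers":1,"x":0.22,"y":-0.52,"z":0,"yaw":0},
    {"fingers":1,"x":0.22,"y":-0.52,"z":0,"yaw":0},
    {"fingers":1,"x":0.22,"y":-0.52,"z":0,"yaw":0},
    {"fingers":1,"x":0.22,"y":-0.52,"z":0,"yaw":0},
  ],
)

```text
time: 10.65
ee_pos: [0.5082, 0.0108, 0.0881]
tool_rot: [0.747, 0.664, 0.008, 0.012]
ft_force: [14.1, -5.0, -6.5]
gripper_width: 0.0164
```

```bash
python3 st.py 1
```

```text
t 10.65 pos [0.5082 0.0108 0.0881] tool a 1.453 w 0.0164
rel press x,y mm -12.5 -34.2 r 36.4 th -1.922 | pull along circle 14.88 radial out 1.83 Fz -6.47 q6 0.03
```

>>> step_arm(
  deltas=[
    {"fingers":4.5,"x":0,"y":0,"z":0,"yaw":0},
    {"fingers":4.5,"x":0,"y":0,"z":0,"yaw":0},
    {"fingers":4.5,"x":0,"y":0,"z":0,"yaw":0},
    {"fingers":4.5,"x":0,"y":0,"z":-2.5,"yaw":0},
    {"fingers":4.5,"x":0,"y":0,"z":-5,"yaw":0},
    {"fingers":4.5,"x":-2,"y":2,"z":-7,"yaw":0},
    {"fingers":4.5,"x":-6,"y":5,"z":-7,"yaw":0},
    {"fingers":4.5,"x":-10,"y":8,"z":-7,"yaw":0},
    {"fingers":4.5,"x":-13,"y":11,"z":-7,"yaw":0},
    {"fingers":4.5,"x":-14.9,"y":11.5,"z":-7,"yaw":0},
  ],
)

```text
time: 11.9
ee_pos: [0.6032, -0.1514, 0.1614]
tool_rot: [0.748, 0.664, 0.008, 0.012]
ft_force: [-1.0, 0.0, 0.8]
gripper_width: 0.0447
```

```bash
cat > look.py <<'E'
import sys
from h import *
from plant import *
s=state();print({k:np.round(s[k],4) for k in("time","ee_pos","tool_rot","ft_force")})
print("tool z",Ro.from_quat(s["tool_rot"]).as_matrix()[:,2].round(4))
c=camera("wrist");cv2.imwrite(f"pics/{sys.argv[1]}.png",c["image"][:,:,::-1])
np.save("look.npy",dict(c=c,s=s),allow_pickle=True)
for ce,b in reds(c): print(ce.round(1),b,onz(c,ce,.11,s).round(4))
E
python3 look.py w4
```

```text
{'time': np.float64(11.9), 'ee_pos': array([ 0.6032, -0.1514,  0.1614]), 'tool_rot': array([0.7477, 0.6639, 0.0075, 0.0118]), 'ft_force': array([-1.0227,  0.0266,  0.786 ])}
tool z [ 0.0268 -0.0076 -0.9996]
[106.3 112.6] [ 90  99  47  31 759] [[ 0.5086 -0.0656  0.11  ]]
[284.2 224. ] [271 205  28  39 857] [[ 0.6051 -0.1481  0.11  ]]
```

View pics/w4.png

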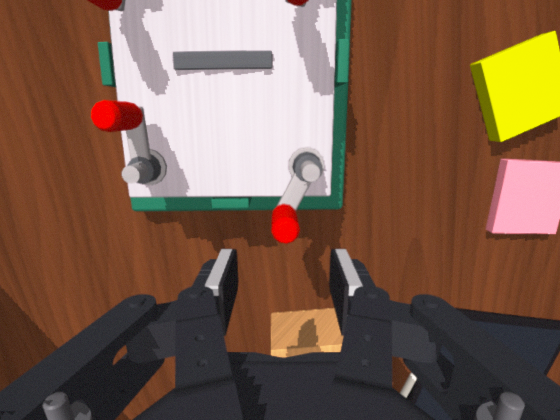

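>>> step_arm(
  deltas=[
    {"fingers":4.5,"x":0.2,"y":0,"z":2.5,"yaw":0},
    {"fingers":4.5,"x":0.2,"y":0,"z":5,"yaw":0},
    {"fingers":4.5,"x":0.2,"y":0,"z":7.3,"yaw":0},
    {"fingers":4.5,"x":0.2,"y":0,"z":7.3,"yaw":0},
    {"fingers":3,"x":0.2,"y":0,"z":7.3,"yaw":0},
    {"fingers":1,"x":0.2,"y":0,"z":7.3,"yaw":0},
    {"fingers":1,"x":0.2,"y":0,"z":7.3,"yaw":0},
    {"fingers":1,"x":0.2,"y":0,"z":7.3,"yaw":0},
    {"fingers":1,"x":0.2,"y":0,"z":7.3,"yaw":0},
    {"fingers":1,"x":0.2,"y":0,"z":7.3,"yaw":0},
  ],
)

```text
time: 13.2
ee_pos: [0.6056, -0.1523, 0.09]
tool_rot: [0.748, 0.663, 0.007, 0.013]
ft_force: [-0.8, 1.2, 5.4]
gripper_width: 0.0168
```

```bash
python3 st.py 3; python3 sw.py -2.08 2.5 9
```

```text
t 13.2 pos [ 0.6056 -0.1523  0.09  ] tool a 1.451 w 0.0168
rel press x,y mm -17.2 -35.2 r 39.2 th -2.025 | pull along circle -1.3 radial out 0.55 Fz 5.38 q6 -0.22
{"fingers": 1, "x": 0.64, "y": -0.84, "z": 0.04, "yaw": 0}, {"fingers": 1, "x": 1.48, "y": -1.47, "z": 0.07, "yaw": 0}, {"fingers": 1, "x": 2.46, "y": -1.85, "z": 0.11, "yaw": 0}, {"fingers": 1, "x": 3.51, "y": -1.94, "z": 0.14, "yaw": 0}, {"fingers": 1, "x": 4.54, "y": -1.75, "z": 0.18, "yaw": 0}, {"fingers": 1, "x": 5.48, "y": -1.27, "z": 0.22, "yaw": 0}, {"fingers": 1, "x": 6.25, "y": -0.56, "z": 0.25, "yaw": 0}, {"fingers": 1, "x": 6.80, "y": 0.34, "z": 0.29, "yaw": 0}, {"fingers": 1, "x": 7.08, "y": 1.35, "z": 0.33, "yaw": 0},
```

```bash
python3 sw.py -2.03 2.75 9
```

```text
{"fingers": 1, "x": 0.66, "y": -0.95, "z": 0.04, "yaw": 0}, {"fingers": 1, "x": 1.58, "y": -1.65, "z": 0.08, "yaw": 0}, {"fingers": 1, "x": 2.67, "y": -2.04, "z": 0.12, "yaw": 0}, {"fingers": 1, "x": 3.83, "y": -2.09, "z": 0.16, "yaw": 0}, {"fingers": 1, "x": 4.94, "y": -1.79, "z": 0.20, "yaw": 0}, {"fingers": 1, "x": 5.92, "y": -1.17, "z": 0.24, "yaw": 0}, {"fingers": 1, "x": 6.66, "y": -0.28, "z": 0.28, "yaw": 0}, {"fingers": 1, "x": 7.10, "y": 0.79, "z": 0.32, "yaw": 0}, {"fingers": 1, "x": 7.20, "y": 1.94, "z": 0.36, "yaw": 0},
```

>>> step_arm(
  deltas=[
    {"fingers":1,"x":0.66,"y":-0.95,"z":0.04,"yaw":0},
    {"fingers":1,"x":1.58,"y":-1.65,"z":0.08,"yaw":0},
    {"fingers":1,"x":2.67,"y":-2.04,"z":0.12,"yaw":0},
    {"fingers":1,"x":3.83,"y":-2.09,"z":0.16,"yaw":0},
    {"fingers":1,"x":4.94,"y":-1.79,"z":0.2,"yaw":0},
    {"fingers":1,"x":5.92,"y":-1.17,"z":0.24,"yaw":0},
    {"fingers":1,"x":6.66,"y":-0.28,"z":0.28,"yaw":0},
    {"fingers":1,"x":7.1,"y":0.79,"z":0.32,"yaw":0},
    {"fingers":1,"x":7.2,"y":1.94,"z":0.36,"yaw":0},
    {"fingers":1,"x":7.2,"y":1.94,"z":0.36,"yaw":0},
  ],
)

```text
time: 14.45
ee_pos: [0.6328, -0.0829, 0.0869]
tool_rot: [0.748, 0.663, 0.007, 0.013]
ft_force: [-2.9, -0.6, 4.8]
gripper_width: 0.0164
```

```bash
python3 st.py 3; python3 sw.py 0.75 0.21 5
```

```text
t 14.45 pos [ 0.6328 -0.0829  0.0869] tool a 1.451 w 0.0164
rel press x,y mm 1.9 36.8 r 36.9 th 1.518 | pull along circle 2.72 radial out 1.05 Fz 4.76 q6 -0.1
{"fingers": 1, "x": -0.12, "y": 0.11, "z": 0.01, "yaw": 0}, {"fingers": 1, "x": -0.24, "y": 0.21, "z": 0.01, "yaw": 0}, {"fingers": 1, "x": -0.37, "y": 0.30, "z": 0.02, "yaw": 0}, {"fingers": 1, "x": -0.50, "y": 0.39, "z": 0.02, "yaw": 0}, {"fingers": 1, "x": -0.64, "y": 0.48, "z": 0.03, "yaw": 0},
```

```bash
python3 sw.py 1.515 0.22 5
```

```text
{"fingers": 1, "x": -0.01, "y": 0.17, "z": 0.01, "yaw": 0}, {"fingers": 1, "x": -0.03, "y": 0.33, "z": 0.01, "yaw": 0}, {"fingers": 1, "x": -0.06, "y": 0.50, "z": 0.02, "yaw": 0}, {"fingers": 1, "x": -0.10, "y": 0.66, "z": 0.02, "yaw": 0}, {"fingers": 1, "x": -0.14, "y": 0.82, "z": 0.03, "yaw": 0},
```

>>> step_arm(
  deltas=[
    {"fingers":1,"x":-0.01,"y":0.17,"z":0.01,"yaw":0},
    {"fingers":1,"x":-0.03,"y":0.33,"z":0.01,"yaw":0},
    {"fingers":1,"x":-0.06,"y":0.5,"z":0.02,"yaw":0},
    {"fingers":1,"x":-0.1,"y":0.66,"z":0.02,"yaw":0},
    {"fingers":1,"x":-0.14,"y":0.82,"z":0.03,"yaw":0},
    {"fingers":1,"x":-0.14,"y":0.82,"z":0.03,"yaw":0},
    {"fingers":1,"x":-0.14,"y":0.82,"z":0.03,"yaw":0},
    {"fingers":1,"x":-0.14,"y":0.82,"z":0.03,"yaw":0},
    {"fingers":1,"x":-0.14,"y":0.82,"z":0.03,"yaw":0},
    {"fingers":1,"x":-0.14,"y":0.82,"z":0.03,"yaw":0},
  ],
)

```text
time: 15.7
ee_pos: [0.6394, -0.0846, 0.0868]
tool_rot: [0.748, 0.663, 0.006, 0.011]
ft_force: [-3.3, 1.9, 4.8]
gripper_width: 0.0163
```

```bash
python3 st.py 3; python3 sw.py 1.32 0.22 5
```

```text
t 15.7 pos [ 0.6394 -0.0846  0.0868] tool a 1.451 w 0.0163
rel press x,y mm 8.7 35.9 r 37.0 th 1.333 | pull along circle 3.7 radial out -0.62 Fz 4.77 q6 -0.1
{"fingers": 1, "x": -0.05, "y": 0.16, "z": 0.01, "yaw": 0}, {"fingers": 1, "x": -0.10, "y": 0.32, "z": 0.01, "yaw": 0}, {"fingers": 1, "x": -0.16, "y": 0.48, "z": 0.02, "yaw": 0}, {"fingers": 1, "x": -0.22, "y": 0.63, "z": 0.02, "yaw": 0}, {"fingers": 1, "x": -0.29, "y": 0.78, "z": 0.03, "yaw": 0},
```

Still running (3.7 N), so the next arc step.

>>> step_arm(
  deltas=[
    {"fingers":1,"x":-0.05,"y":0.16,"z":0.01,"yaw":0},
    {"fingers":1,"x":-0.1,"y":0.32,"z":0.01,"yaw":0},
    {"fingers":1,"x":-0.16,"y":0.48,"z":0.02,"yaw":0},
    {"fingers":1,"x":-0.22,"y":0.63,"z":0.02,"yaw":0},
    {"fingers":1,"x":-0.29,"y":0.78,"z":0.03,"yaw":0},
    {"fingers":1,"x":-0.29,"y":0.78,"z":0.03,"yaw":0},
    {"fingers":1,"x":-0.29,"y":0.78,"z":0.03,"yaw":0},
    {"fingers":1,"x":-0.29,"y":0.78,"z":0.03,"yaw":0},
    {"fingers":1,"x":-0.29,"y":0.78,"z":0.03,"yaw":0},
    {"fingers":1,"x":-0.29,"y":0.78,"z":0.03,"yaw":0},
  ],
)

```text
time: 16.95
ee_pos: [0.6438, -0.0863, 0.0865]
tool_rot: [0.748, 0.664, 0.004, 0.007]
ft_force: [-8.9, 3.8, 7.4]
gripper_width: 0.0165
```

```bash
python3 st.py 3; python3 sw.py 1.14 0.22 5
```

```text
t 16.95 pos [ 0.6438 -0.0863  0.0865] tool a 1.452 w 0.0165
rel press x,y mm 13.2 34.7 r 37.1 th 1.206 | pull along circle 9.67 radial out 0.69 Fz 7.39 q6 -0.1
{"fingers": 1, "x": -0.07, "y": 0.15, "z": 0.01, "yaw": 0}, {"fingers": 1, "x": -0.15, "y": 0.30, "z": 0.01, "yaw": 0}, {"fingers": 1, "x": -0.24, "y": 0.44, "z": 0.02, "yaw": 0}, {"fingers": 1, "x": -0.33, "y": 0.58, "z": 0.02, "yaw": 0}, {"fingers": 1, "x": -0.43, "y": 0.72, "z": 0.03, "yaw": 0},
```

>>> step_arm(
  deltas=[
    {"fingers":1,"x":-0.1,"y":0.22,"z":0,"yaw":0},
    {"fingers":1,"x":-0.13,"y":0.32,"z":0,"yaw":0},
    {"fingers":1,"x":-0.16,"y":0.4,"z":0,"yaw":0},
    {"fingers":1,"x":-0.18,"y":0.45,"z":0,"yaw":0},
    {"fingers":1,"x":-0.2,"y":0.48,"z":0,"yaw":0},
    {"fingers":1,"x":-0.2,"y":0.48,"z":0,"yaw":0},
    {"fingers":1,"x":-0.2,"y":0.48,"z":0,"yaw":0},
    {"fingers":1,"x":-0.2,"y":0.48,"z":0,"yaw":0},
    {"fingers":1,"x":-0.2,"y":0.48,"z":0,"yaw":0},
    {"fingers":1,"x":-0.2,"y":0.48,"z":0,"yaw":0},
  ],
)

```text
time: 18.2
ee_pos: [0.6444, -0.0865, 0.0864]
tool_rot: [0.748, 0.664, 0.002, 0.003]
ft_force: [-10.7, 4.4, 9.4]
gripper_width: 0.016
```

```bash
python3 st.py 3
```

```text
t 18.2 pos [ 0.6444 -0.0865  0.0864] tool a 1.453 w 0.016
rel press x,y mm 13.8 34.6 r 37.2 th 1.191 | pull along circle 11.56 radial out 1.18 Fz 9.42 q6 -0.1
```

>>> step_arm(
  deltas=[
    {"fingers":4.5,"x":0,"y":0,"z":0,"yaw":0},
    {"fingers":4.5,"x":0,"y":0,"z":0,"yaw":0},
    {"fingers":4.5,"x":0,"y":0,"z":0,"yaw":0},
    {"fingers":4.5,"x":0,"y":0,"z":-2.5,"yaw":0},
    {"fingers":4.5,"x":0,"y":0,"z":-5,"yaw":0},
    {"fingers":4.5,"x":1,"y":-0.5,"z":-7.4,"yaw":0},
    {"fingers":4.5,"x":4,"y":-1.5,"z":-7.4,"yaw":0},
    {"fingers":4.5,"x":7,"y":-2.2,"z":-7.4,"yaw":0},
    {"fingers":4.5,"x":7.8,"y":-2.2,"z":-7.4,"yaw":0},
    {"fingers":4.5,"x":7.8,"y":-2.2,"z":-7.4,"yaw":0},
  ],
)

```text
time: 19.45
ee_pos: [0.6315, -0.0065, 0.16]
tool_rot: [0.747, 0.664, 0.002, 0.003]
ft_force: [0.1, 0.4, 0.1]
gripper_width: 0.0445
```

```bash
python3 look.py w5
```

```text
{'time': np.float64(19.45), 'ee_pos': array([ 0.6315, -0.0065,  0.16  ]), 'tool_rot': array([0.7474, 0.6644, 0.0019, 0.003 ]), 'ft_force': array([0.0937, 0.4364, 0.0835])}
tool z [ 0.0068 -0.002  -1.    ]
[100.7 224.8] [ 87 205  38  37 589] [[0.5127 0.011  0.11  ]]
[281.5 226. ] [270 206  26  39 771] [[ 0.6305 -0.0035  0.11  ]]
[307.  318.8] [296 295  25  46 773] [[ 0.6402 -0.0754  0.11  ]]
```

View pics/w5.png

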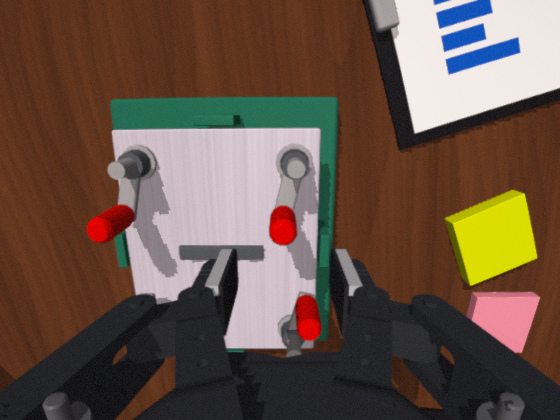

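>>> step_arm(
  deltas=[
    {"fingers":4.5,"x":0.1,"y":0,"z":2.5,"yaw":0},
    {"fingers":4.5,"x":0.1,"y":0,"z":5,"yaw":0},
    {"fingers":4.5,"x":0.1,"y":0,"z":7.2,"yaw":0},
    {"fingers":4.5,"x":0.1,"y":0,"z":7.2,"yaw":0},
    {"fingers":3,"x":0.1,"y":0,"z":7.2,"yaw":0},
    {"fingers":1,"x":0.1,"y":0,"z":7.2,"yaw":0},
    {"fingers":1,"x":0.1,"y":0,"z":7.2,"yaw":0},
    {"fingers":1,"x":0.1,"y":0,"z":7.2,"yaw":0},
    {"fingers":1,"x":0.1,"y":0,"z":7.2,"yaw":0},
    {"fingers":1,"x":0.1,"y":0,"z":7.2,"yaw":0},
  ],
)

```text
time: 20.75
ee_pos: [0.6325, -0.0068, 0.0895]
tool_rot: [0.748, 0.664, 0.002, 0.004]
ft_force: [-2.3, -2.6, 6.2]
gripper_width: 0.0164
```

```bash
python3 st.py 4; python3 sw.py -1.79 2.78 9
```

```text
t 20.75 pos [ 0.6325 -0.0068  0.0895] tool a 1.452 w 0.0164
rel press x,y mm -7.1 -37.6 r 38.2 th -1.758 | pull along circle -1.44 radial out -3.13 Fz 6.25 q6 0.02
{"fingers": 1, "x": 0.43, "y": -1.09, "z": 0.04, "yaw": 0}, {"fingers": 1, "x": 1.16, "y": -2.00, "z": 0.08, "yaw": 0}, {"fingers": 1, "x": 2.14, "y": -2.64, "z": 0.12, "yaw": 0}, {"fingers": 1, "x": 3.27, "y": -2.95, "z": 0.16, "yaw": 0}, {"fingers": 1, "x": 4.44, "y": -2.90, "z": 0.20, "yaw": 0}, {"fingers": 1, "x": 5.54, "y": -2.51, "z": 0.24, "yaw": 0}, {"fingers": 1, "x": 6.46, "y": -1.79, "z": 0.28, "yaw": 0}, {"fingers": 1, "x": 7.13, "y": -0.83, "z": 0.32, "yaw": 0}, {"fingers": 1, "x": 7.47, "y": 0.29, "z": 0.36, "yaw": 0},
```

```bash
python3 sw.py -1.765 2.78 9
```

```text
{"fingers": 1, "x": 0.40, "y": -1.10, "z": 0.04, "yaw": 0}, {"fingers": 1, "x": 1.11, "y": -2.02, "z": 0.08, "yaw": 0}, {"fingers": 1, "x": 2.08, "y": -2.69, "z": 0.12, "yaw": 0}, {"fingers": 1, "x": 3.19, "y": -3.03, "z": 0.16, "yaw": 0}, {"fingers": 1, "x": 4.36, "y": -3.01, "z": 0.20, "yaw": 0}, {"fingers": 1, "x": 5.47, "y": -2.64, "z": 0.24, "yaw": 0}, {"fingers": 1, "x": 6.42, "y": -1.95, "z": 0.28, "yaw": 0}, {"fingers": 1, "x": 7.11, "y": -1.01, "z": 0.32, "yaw": 0}, {"fingers": 1, "x": 7.48, "y": 0.10, "z": 0.36, "yaw": 0},
```

>>> step_arm(
  deltas=[
    {"fingers":1,"x":0.4,"y":-1.1,"z":0.04,"yaw":0},
    {"fingers":1,"x":1.11,"y":-2.02,"z":0.08,"yaw":0},
    {"fingers":1,"x":2.08,"y":-2.69,"z":0.12,"yaw":0},
    {"fingers":1,"x":3.19,"y":-3.03,"z":0.16,"yaw":0},
    {"fingers":1,"x":4.36,"y":-3.01,"z":0.2,"yaw":0},
    {"fingers":1,"x":5.47,"y":-2.64,"z":0.24,"yaw":0},
    {"fingers":1,"x":6.42,"y":-1.95,"z":0.28,"yaw":0},
    {"fingers":1,"x":7.11,"y":-1.01,"z":0.32,"yaw":0},
    {"fingers":1,"x":7.48,"y":0.1,"z":0.36,"yaw":0},
    {"fingers":1,"x":7.48,"y":0.1,"z":0.36,"yaw":0},
  ],
)

```text
time: 22.0
ee_pos: [0.6418, 0.0676, 0.0858]
tool_rot: [0.748, 0.664, 0.001, 0.004]
ft_force: [-2.0, -4.4, 4.7]
gripper_width: 0.0166
```

```bash
python3 st.py 4; python3 sw.py 1.77 0.22 5
```

```text
t 22.0 pos [0.6418 0.0676 0.0858] tool a 1.453 w 0.0166
rel press x,y mm -6.3 37.4 r 38.0 th 1.738 | pull along circle 2.27 radial out 4.24 Fz 4.67 q6 0.14
{"fingers": 1, "x": 0.03, "y": 0.16, "z": 0.01, "yaw": 0}, {"fingers": 1, "x": 0.05, "y": 0.33, "z": 0.01, "yaw": 0}, {"fingers": 1, "x": 0.07, "y": 0.50, "z": 0.02, "yaw": 0}, {"fingers": 1, "x": 0.07, "y": 0.66, "z": 0.02, "yaw": 0}, {"fingers": 1, "x": 0.07, "y": 0.83, "z": 0.03, "yaw": 0},
```

>>> step_arm(
  deltas=[
    {"fingers":1,"x":0.02,"y":0.17,"z":0.01,"yaw":0},
    {"fingers":1,"x":0.04,"y":0.33,"z":0.01,"yaw":0},
    {"fingers":1,"x":0.05,"y":0.5,"z":0.02,"yaw":0},
    {"fingers":1,"x":0.05,"y":0.66,"z":0.02,"yaw":0},
    {"fingers":1,"x":0.04,"y":0.82,"z":0.03,"yaw":0},
    {"fingers":1,"x":0.04,"y":0.82,"z":0.03,"yaw":0},
    {"fingers":1,"x":0.04,"y":0.82,"z":0.03,"yaw":0},
    {"fingers":1,"x":0.04,"y":0.82,"z":0.03,"yaw":0},
    {"fingers":1,"x":0.04,"y":0.82,"z":0.03,"yaw":0},
    {"fingers":1,"x":0.04,"y":0.82,"z":0.03,"yaw":0},
  ],
)

```text
time: 23.25
ee_pos: [0.6481, 0.0676, 0.0856]
tool_rot: [0.747, 0.664, -0.001, 0.002]
ft_force: [-3.2, -3.8, 6.6]
gripper_width: 0.0167
```

```bash
python3 st.py 4; python3 sw.py 1.55 0.22 5
```

```text
t 23.25 pos [0.6481 0.0676 0.0856] tool a 1.454 w 0.0167
rel press x,y mm 0.0 38.1 r 38.1 th 1.571 | pull along circle 2.72 radial out 4.11 Fz 6.56 q6 0.14
{"fingers": 1, "x": -0.01, "y": 0.17, "z": 0.01, "yaw": 0}, {"fingers": 1, "x": -0.02, "y": 0.33, "z": 0.01, "yaw": 0}, {"fingers": 1, "x": -0.04, "y": 0.50, "z": 0.02, "yaw": 0}, {"fingers": 1, "x": -0.07, "y": 0.66, "z": 0.02, "yaw": 0}, {"fingers": 1, "x": -0.11, "y": 0.83, "z": 0.03, "yaw": 0},
```

>>> step_arm(
  deltas=[
    {"fingers":1,"x":-0.02,"y":0.17,"z":0,"yaw":0},
    {"fingers":1,"x":-0.04,"y":0.33,"z":0,"yaw":0},
    {"fingers":1,"x":-0.07,"y":0.5,"z":0,"yaw":0},
    {"fingers":1,"x":-0.1,"y":0.66,"z":0,"yaw":0},
    {"fingers":1,"x":-0.14,"y":0.82,"z":0,"yaw":0},
    {"fingers":1,"x":-0.14,"y":0.82,"z":0,"yaw":0},
    {"fingers":1,"x":-0.14,"y":0.82,"z":0,"yaw":0},
    {"fingers":1,"x":-0.14,"y":0.82,"z":0,"yaw":0},
    {"fingers":1,"x":-0.14,"y":0.82,"z":0,"yaw":0},
    {"fingers":1,"x":-0.14,"y":0.82,"z":0,"yaw":0},
  ],
)

```text
time: 24.5
ee_pos: [0.654, 0.0665, 0.0854]
tool_rot: [0.747, 0.665, -0.003, 0.0]
ft_force: [-3.6, -3.0, 5.5]
gripper_width: 0.0165
```

```bash
python3 st.py 4; python3 sw.py 1.4 0.22 5
```

```text
t 24.5 pos [0.654  0.0665 0.0854] tool a 1.454 w 0.0165
rel press x,y mm 5.9 37.7 r 38.2 th 1.415 | pull along circle 2.64 radial out 3.86 Fz 5.54 q6 0.13
{"fingers": 1, "x": -0.03, "y": 0.16, "z": 0.01, "yaw": 0}, {"fingers": 1, "x": -0.07, "y": 0.33, "z": 0.01, "yaw": 0}, {"fingers": 1, "x": -0.12, "y": 0.49, "z": 0.02, "yaw": 0}, {"fingers": 1, "x": -0.17, "y": 0.65, "z": 0.02, "yaw": 0}, {"fingers": 1, "x": -0.23, "y": 0.80, "z": 0.03, "yaw": 0},
```

>>> step_arm(
  deltas=[
    {"fingers":1,"x":-0.04,"y":0.16,"z":0,"yaw":0},
    {"fingers":1,"x":-0.08,"y":0.33,"z":0,"yaw":0},
    {"fingers":1,"x":-0.13,"y":0.49,"z":0,"yaw":0},
    {"fingers":1,"x":-0.18,"y":0.65,"z":0,"yaw":0},
    {"fingers":1,"x":-0.24,"y":0.8,"z":0,"yaw":0},
    {"fingers":1,"x":-0.24,"y":0.8,"z":0,"yaw":0},
    {"fingers":1,"x":-0.24,"y":0.8,"z":0,"yaw":0},
    {"fingers":1,"x":-0.24,"y":0.8,"z":0,"yaw":0},
    {"fingers":1,"x":-0.24,"y":0.8,"z":0,"yaw":0},
    {"fingers":1,"x":-0.24,"y":0.8,"z":0,"yaw":0},
  ],
)

```text
time: 25.75
ee_pos: [0.6594, 0.0647, 0.0852]
tool_rot: [0.747, 0.665, -0.005, -0.002]
ft_force: [-4.1, -2.3, 5.7]
gripper_width: 0.0165
```

```bash
python3 st.py 4; python3 sw.py 1.25 0.22 5
```

```text
t 25.75 pos [0.6594 0.0647 0.0852] tool a 1.455 w 0.0165
rel press x,y mm 11.5 36.5 r 38.3 th 1.267 | pull along circle 2.83 radial out 3.79 Fz 5.74 q6 0.13
{"fingers": 1, "x": -0.06, "y": 0.16, "z": 0.01, "yaw": 0}, {"fingers": 1, "x": -0.12, "y": 0.31, "z": 0.01, "yaw": 0}, {"fingers": 1, "x": -0.19, "y": 0.46, "z": 0.02, "yaw": 0}, {"fingers": 1, "x": -0.27, "y": 0.61, "z": 0.02, "yaw": 0}, {"fingers": 1, "x": -0.35, "y": 0.76, "z": 0.03, "yaw": 0},
```

>>> step_arm(
  deltas=[
    {"fingers":1,"x":-0.08,"y":0.15,"z":0,"yaw":0},
    {"fingers":1,"x":-0.15,"y":0.3,"z":0,"yaw":0},
    {"fingers":1,"x":-0.23,"y":0.45,"z":0,"yaw":0},
    {"fingers":1,"x":-0.32,"y":0.6,"z":0,"yaw":0},
    {"fingers":1,"x":-0.4,"y":0.75,"z":0,"yaw":0},
    {"fingers":1,"x":-0.4,"y":0.75,"z":0,"yaw":0},
    {"fingers":1,"x":-0.4,"y":0.75,"z":0,"yaw":0},
    {"fingers":1,"x":-0.4,"y":0.75,"z":0,"yaw":0},
    {"fingers":1,"x":-0.4,"y":0.75,"z":0,"yaw":0},
    {"fingers":1,"x":-0.4,"y":0.75,"z":0,"yaw":0},
  ],
)

```text
time: 27.0
ee_pos: [0.6626, 0.0632, 0.085]
tool_rot: [0.746, 0.666, -0.007, -0.007]
ft_force: [-8.2, 1.3, 7.4]
gripper_width: 0.0167
```

```bash
python3 st.py 4; python3 sw.py 1.12 0.22 5
```

```text
t 27.0 pos [0.6626 0.0632 0.085 ] tool a 1.457 w 0.0167
rel press x,y mm 14.9 35.4 r 38.4 th 1.173 | pull along circle 7.82 radial out 2.89 Fz 7.36 q6 0.12
{"fingers": 1, "x": -0.08, "y": 0.15, "z": 0.01, "yaw": 0}, {"fingers": 1, "x": -0.16, "y": 0.29, "z": 0.01, "yaw": 0}, {"fingers": 1, "x": -0.25, "y": 0.44, "z": 0.02, "yaw": 0}, {"fingers": 1, "x": -0.34, "y": 0.57, "z": 0.02, "yaw": 0}, {"fingers": 1, "x": -0.44, "y": 0.71, "z": 0.03, "yaw": 0},
```

>>> step_arm(
  deltas=[
    {"fingers":1,"x":-0.1,"y":0.2,"z":0,"yaw":0},
    {"fingers":1,"x":-0.15,"y":0.32,"z":0,"yaw":0},
    {"fingers":1,"x":-0.19,"y":0.42,"z":0,"yaw":0},
    {"fingers":1,"x":-0.22,"y":0.5,"z":0,"yaw":0},
    {"fingers":1,"x":-0.25,"y":0.57,"z":0,"yaw":0},
    {"fingers":1,"x":-0.25,"y":0.57,"z":0,"yaw":0},
    {"fingers":1,"x":-0.25,"y":0.57,"z":0,"yaw":0},
    {"fingers":1,"x":-0.25,"y":0.57,"z":0,"yaw":0},
    {"fingers":1,"x":-0.25,"y":0.57,"z":0,"yaw":0},
    {"fingers":1,"x":-0.25,"y":0.57,"z":0,"yaw":0},
  ],
)

```text
time: 28.25
ee_pos: [0.6632, 0.063, 0.0848]
tool_rot: [0.745, 0.667, -0.011, -0.012]
ft_force: [-10.6, 0.5, 9.1]
gripper_width: 0.0163
```

```bash
python3 st.py 4
```

```text
t 28.25 pos [0.6632 0.063  0.0848] tool a 1.459 w 0.0163
rel press x,y mm 15.5 35.3 r 38.6 th 1.157 | pull along circle 9.38 radial out 4.95 Fz 9.1 q6 0.12
```

>>> step_arm(
  deltas=[
    {"fingers":1,"x":-0.14,"y":0.3,"z":-0.05,"yaw":0},
    {"fingers":1,"x":-0.2,"y":0.4,"z":-0.1,"yaw":0},
    {"fingers":1,"x":-0.25,"y":0.5,"z":-0.1,"yaw":0},
    {"fingers":1,"x":-0.3,"y":0.58,"z":-0.1,"yaw":0},
    {"fingers":1,"x":-0.34,"y":0.65,"z":-0.1,"yaw":0},
    {"fingers":1,"x":-0.34,"y":0.65,"z":-0.1,"yaw":0},
    {"fingers":1,"x":-0.34,"y":0.65,"z":-0.1,"yaw":0},
    {"fingers":1,"x":-0.34,"y":0.65,"z":-0.1,"yaw":0},
    {"fingers":1,"x":-0.34,"y":0.65,"z":-0.1,"yaw":0},
    {"fingers":1,"x":-0.34,"y":0.65,"z":-0.1,"yaw":0},
  ],
)

```text
time: 29.5
ee_pos: [0.6639, 0.0627, 0.0848]
tool_rot: [0.744, 0.667, -0.014, -0.018]
ft_force: [-12.1, 1.8, 8.2]
gripper_width: 0.0164
```

```bash
python3 st.py 4;python3 - <<'E'
from h import *
from plant import *
print(Ro.from_quat(state()["tool_rot"]).as_matrix().round(3))
E
```

```text
t 29.5 pos [0.6639 0.0627 0.0848] tool a 1.462 w 0.0164
rel press x,y mm 16.2 35.1 r 38.6 th 1.139 | pull along circle 11.28 radial out 4.72 Fz 8.21 q6 0.11
[[ 0.109  0.993 -0.046]
 [ 0.994 -0.108  0.008]
 [ 0.003 -0.046 -0.999]]
```

>>> step_arm(
  deltas=[
    {"fingers":4.5,"x":0,"y":0,"z":0,"yaw":0},
    {"fingers":4.5,"x":0,"y":0,"z":0,"yaw":0},
    {"fingers":4.5,"x":0,"y":0,"z":0,"yaw":0},
    {"fingers":4.5,"x":0,"y":0,"z":-2.5,"yaw":0},
    {"fingers":4.5,"x":0,"y":0,"z":-5,"yaw":0},
    {"fingers":4.5,"x":-2,"y":-2,"z":-7,"yaw":0},
    {"fingers":4.5,"x":-6,"y":-6,"z":-7,"yaw":0},
    {"fingers":4.5,"x":-10,"y":-10,"z":-6.9,"yaw":0},
    {"fingers":4.5,"x":-14,"y":-13,"z":-6.9,"yaw":0},
    {"fingers":4.5,"x":-14.6,"y":-13.8,"z":-6.9,"yaw":0},
  ],
)

```text
time: 30.75
ee_pos: [0.5127, -0.0697, 0.1601]
tool_rot: [0.745, 0.666, -0.014, -0.018]
ft_force: [1.1, -0.6, 0.1]
gripper_width: 0.045
```

```bash
python3 look.py w6
```

```text
{'time': np.float64(30.75), 'ee_pos': array([ 0.5127, -0.0697,  0.1601]), 'tool_rot': array([ 0.7455,  0.6662, -0.0143, -0.018 ]), 'ft_force': array([ 1.1061, -0.5879,  0.0914])}
tool z [-0.0453  0.0077 -0.9989]
[271.1 104.9] [257  91  30  29 648] [[0.5114 0.0086 0.11  ]]
[283.8 224.1] [270 205  28  38 810] [[ 0.5107 -0.0651  0.11  ]]
[479.  225.5] [ 453  207   48   39 1058] [[ 0.6354 -0.0782  0.11  ]]
```

View pics/w6.png

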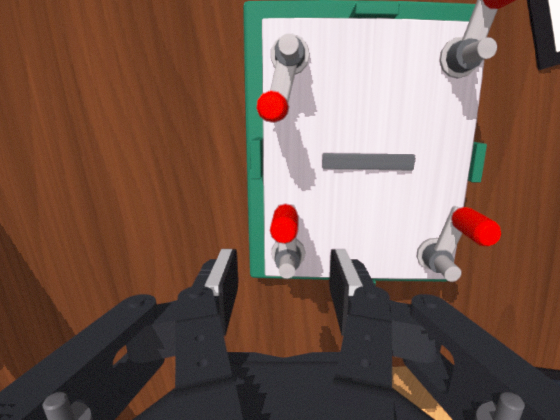

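>>> step_arm(
  deltas=[
    {"fingers":4.5,"x":0.2,"y":0.1,"z":2.5,"yaw":0},
    {"fingers":4.5,"x":0.2,"y":0.1,"z":5,"yaw":0},
    {"fingers":4.5,"x":0.2,"y":0.1,"z":7.2,"yaw":0},
    {"fingers":4.5,"x":0.2,"y":0.1,"z":7.2,"yaw":0},
    {"fingers":3,"x":0.2,"y":0.1,"z":7.2,"yaw":0},
    {"fingers":1,"x":0.2,"y":0.1,"z":7.2,"yaw":0},
    {"fingers":1,"x":0.2,"y":0.1,"z":7.2,"yaw":0},
    {"fingers":1,"x":0.2,"y":0.1,"z":7.2,"yaw":0},
    {"fingers":1,"x":0.2,"y":0.1,"z":7.2,"yaw":0},
    {"fingers":1,"x":0.2,"y":0.1,"z":7.2,"yaw":0},
  ],
)

```text
time: 32.05
ee_pos: [0.5115, -0.0666, 0.0895]
tool_rot: [0.745, 0.666, -0.013, -0.017]
ft_force: [-1.1, 2.6, 6.0]
gripper_width: 0.0165
```

```bash
python3 st.py 2; python3 sw.py 1.58 2.75 9
```

```text
t 32.05 pos [ 0.5115 -0.0666  0.0895] tool a 1.459 w 0.0165
rel press x,y mm -0.5 39.2 r 39.2 th 1.583 | pull along circle 1.35 radial out -2.48 Fz 5.98 q6 -0.13
{"fingers": 1, "x": -0.17, "y": 1.14, "z": 0.04, "yaw": 0}, {"fingers": 1, "x": -0.67, "y": 2.19, "z": 0.08, "yaw": 0}, {"fingers": 1, "x": -1.46, "y": 3.03, "z": 0.12, "yaw": 0}, {"fingers": 1, "x": -2.47, "y": 3.59, "z": 0.16, "yaw": 0}, {"fingers": 1, "x": -3.60, "y": 3.83, "z": 0.20, "yaw": 0}, {"fingers": 1, "x": -4.75, "y": 3.71, "z": 0.24, "yaw": 0}, {"fingers": 1, "x": -5.81, "y": 3.26, "z": 0.28, "yaw": 0}, {"fingers": 1, "x": -6.69, "y": 2.50, "z": 0.32, "yaw": 0}, {"fingers": 1, "x": -7.30, "y": 1.52, "z": 0.36, "yaw": 0},
```

>>> step_arm(
  deltas=[
    {"fingers":1,"x":-0.17,"y":1.14,"z":0,"yaw":0},
    {"fingers":1,"x":-0.67,"y":2.19,"z":0,"yaw":0},
    {"fingers":1,"x":-1.46,"y":3.03,"z":0,"yaw":0},
    {"fingers":1,"x":-2.47,"y":3.59,"z":0.01,"yaw":0},
    {"fingers":1,"x":-3.6,"y":3.83,"z":0.04,"yaw":0},
    {"fingers":1,"x":-4.75,"y":3.71,"z":0.08,"yaw":0},
    {"fingers":1,"x":-5.81,"y":3.26,"z":0.14,"yaw":0},
    {"fingers":1,"x":-6.69,"y":2.5,"z":0.2,"yaw":0},
    {"fingers":1,"x":-7.3,"y":1.52,"z":0.28,"yaw":0},
    {"fingers":1,"x":-7.3,"y":1.52,"z":0.28,"yaw":0},
  ],
)

```text
time: 33.3
ee_pos: [0.5175, -0.1415, 0.086]
tool_rot: [0.745, 0.666, -0.014, -0.017]
ft_force: [0.8, 3.3, 2.7]
gripper_width: 0.0164
```

```bash
python3 st.py 2; python3 sw.py -1.14 0.22 5
```

```text
t 33.3 pos [ 0.5175 -0.1415  0.086 ] tool a 1.458 w 0.0164
rel press x,y mm 14.1 -34.5 r 37.3 th -1.184 | pull along circle 1.62 radial out 2.96 Fz 2.68 q6 -0.25
{"fingers": 1, "x": -0.07, "y": -0.15, "z": 0.01, "yaw": 0}, {"fingers": 1, "x": -0.13, "y": -0.31, "z": 0.01, "yaw": 0}, {"fingers": 1, "x": -0.18, "y": -0.47, "z": 0.02, "yaw": 0}, {"fingers": 1, "x": -0.22, "y": -0.63, "z": 0.02, "yaw": 0}, {"fingers": 1, "x": -0.26, "y": -0.79, "z": 0.03, "yaw": 0},
```

>>> step_arm(
  deltas=[
    {"fingers":1,"x":-0.04,"y":-0.16,"z":0,"yaw":0},
    {"fingers":1,"x":-0.08,"y":-0.32,"z":0,"yaw":0},
    {"fingers":1,"x":-0.11,"y":-0.48,"z":0,"yaw":0},
    {"fingers":1,"x":-0.14,"y":-0.64,"z":0,"yaw":0},
    {"fingers":1,"x":-0.17,"y":-0.81,"z":0,"yaw":0},
    {"fingers":1,"x":-0.17,"y":-0.81,"z":0,"yaw":0},
    {"fingers":1,"x":-0.17,"y":-0.81,"z":0,"yaw":0},
    {"fingers":1,"x":-0.17,"y":-0.81,"z":0,"yaw":0},
    {"fingers":1,"x":-0.17,"y":-0.81,"z":0,"yaw":0},
    {"fingers":1,"x":-0.17,"y":-0.81,"z":0,"yaw":0},
  ],
)

```text
time: 34.55
ee_pos: [0.5092, -0.1425, 0.0863]
tool_rot: [0.746, 0.666, -0.014, -0.017]
ft_force: [2.9, 0.6, -1.9]
gripper_width: 0.0167
```

```bash
python3 st.py 2; python3 sw.py -1.36 0.22 5
```

```text
t 34.55 pos [ 0.5092 -0.1425  0.0863] tool a 1.458 w 0.0167
rel press x,y mm 5.9 -36.5 r 37.0 th -1.411 | pull along circle 2.92 radial out 0.47 Fz -1.9 q6 -0.26
{"fingers": 1, "x": -0.03, "y": -0.16, "z": 0.01, "yaw": 0}, {"fingers": 1, "x": -0.06, "y": -0.33, "z": 0.01, "yaw": 0}, {"fingers": 1, "x": -0.07, "y": -0.50, "z": 0.02, "yaw": 0}, {"fingers": 1, "x": -0.08, "y": -0.66, "z": 0.02, "yaw": 0}, {"fingers": 1, "x": -0.08, "y": -0.83, "z": 0.03, "yaw": 0},
```

Still running at 2.9 N, turned about 2.99 rad.

>>> step_arm(
  deltas=[
    {"fingers":1,"x":-0.02,"y":-0.17,"z":0,"yaw":0},
    {"fingers":1,"x":-0.04,"y":-0.33,"z":0,"yaw":0},
    {"fingers":1,"x":-0.05,"y":-0.5,"z":0,"yaw":0},
    {"fingers":1,"x":-0.05,"y":-0.66,"z":0,"yaw":0},
    {"fingers":1,"x":-0.04,"y":-0.82,"z":0,"yaw":0},
    {"fingers":1,"x":-0.04,"y":-0.82,"z":0,"yaw":0},
    {"fingers":1,"x":-0.04,"y":-0.82,"z":0,"yaw":0},
    {"fingers":1,"x":-0.04,"y":-0.82,"z":0,"yaw":0},
    {"fingers":1,"x":-0.04,"y":-0.82,"z":0,"yaw":0},
    {"fingers":1,"x":-0.04,"y":-0.82,"z":0,"yaw":0},
  ],
)

```text
time: 35.8
ee_pos: [0.5008, -0.1419, 0.0864]
tool_rot: [0.746, 0.666, -0.014, -0.017]
ft_force: [3.3, 1.3, -5.1]
gripper_width: 0.0167
```

```bash
python3 st.py 2; python3 sw.py -1.58 0.22 5
```

```text
t 35.8 pos [ 0.5008 -0.1419  0.0864] tool a 1.458 w 0.0167
rel press x,y mm -2.5 -36.8 r 36.9 th -1.64 | pull along circle 3.04 radial out 1.86 Fz -5.06 q6 -0.27
{"fingers": 1, "x": 0.01, "y": -0.17, "z": 0.01, "yaw": 0}, {"fingers": 1, "x": 0.02, "y": -0.33, "z": 0.01, "yaw": 0}, {"fingers": 1, "x": 0.04, "y": -0.50, "z": 0.02, "yaw": 0}, {"fingers": 1, "x": 0.06, "y": -0.66, "z": 0.02, "yaw": 0}, {"fingers": 1, "x": 0.10, "y": -0.83, "z": 0.03, "yaw": 0},
```

>>> step_arm(
  deltas=[
    {"fingers":1,"x":0.02,"y":-0.17,"z":0.02,"yaw":0},
    {"fingers":1,"x":0.04,"y":-0.33,"z":0.04,"yaw":0},
    {"fingers":1,"x":0.07,"y":-0.5,"z":0.06,"yaw":0},
    {"fingers":1,"x":0.1,"y":-0.66,"z":0.08,"yaw":0},
    {"fingers":1,"x":0.15,"y":-0.8,"z":0.1,"yaw":0},
    {"fingers":1,"x":0.15,"y":-0.8,"z":0.1,"yaw":0},
    {"fingers":1,"x":0.15,"y":-0.8,"z":0.1,"yaw":0},
    {"fingers":1,"x":0.15,"y":-0.8,"z":0.1,"yaw":0},
    {"fingers":1,"x":0.15,"y":-0.8,"z":0.1,"yaw":0},
    {"fingers":1,"x":0.15,"y":-0.8,"z":0.1,"yaw":0},
  ],
)

```text
time: 37.05
ee_pos: [0.4972, -0.1409, 0.0868]
tool_rot: [0.746, 0.666, -0.011, -0.012]
ft_force: [12.8, -2.4, -8.3]
gripper_width: 0.0166
```

```bash
python3 st.py 2; python3 sw.py -1.85 0.22 5
```

```text
t 37.05 pos [ 0.4972 -0.1409  0.0868] tool a 1.458 w 0.0166
rel press x,y mm -6.2 -36.2 r 36.8 th -1.74 | pull along circle 12.99 radial out 1.25 Fz -8.26 q6 -0.27
{"fingers": 1, "x": 0.05, "y": -0.16, "z": 0.01, "yaw": 0}, {"fingers": 1, "x": 0.11, "y": -0.32, "z": 0.01, "yaw": 0}, {"fingers": 1, "x": 0.17, "y": -0.47, "z": 0.02, "yaw": 0}, {"fingers": 1, "x": 0.24, "y": -0.62, "z": 0.02, "yaw": 0}, {"fingers": 1, "x": 0.32, "y": -0.77, "z": 0.03, "yaw": 0},
```

>>> step_arm(
  deltas=[
    {"fingers":4.5,"x":0,"y":0,"z":0,"yaw":0},
    {"fingers":4.5,"x":0,"y":0,"z":0,"yaw":0},
    {"fingers":4.5,"x":0,"y":0,"z":0,"yaw":0},
    {"fingers":4.5,"x":0,"y":0,"z":-2.5,"yaw":0},
    {"fingers":4.5,"x":0,"y":0,"z":-5,"yaw":0},
    {"fingers":4.5,"x":0,"y":-1,"z":-9,"yaw":0},
    {"fingers":4.5,"x":0,"y":-4,"z":-14,"yaw":0},
    {"fingers":4.5,"x":0,"y":-8,"z":-18,"yaw":0},
    {"fingers":4.5,"x":0,"y":-11,"z":-20,"yaw":0},
    {"fingers":4.5,"x":0,"y":-11,"z":-20,"yaw":0},
  ],
)

```text
time: 38.3
ee_pos: [0.3938, -0.1295, 0.2935]
tool_rot: [0.746, 0.666, -0.01, -0.01]
ft_force: [0.8, -0.9, -0.2]
gripper_width: 0.045
```

Run:
```python
from h import *
from plant import *
s=state();print(s["time"],s["ft_force"].round(2),s["qvel"].round(3))
for n in("scene","top"):
    c=camera(n);cv2.imwrite(f"pics/{n}1.png",c["image"][:,:,::-1])
    print(n,[ (x[0].round(1),onz(c,x[0],.1).round(3)) for x in reds(c)])
    a=cv2.imread(f"pics/{n}0.png")
    if n=="scene":
        for r in((60,200,150,270),(400,185,470,310)): print(np.abs(a[r[1]:r[3],r[0]:r[2],::-1].astype(int)-c["image"][r[1]:r[3],r[0]:r[2]]).mean())
```

```text
38.3 [ 0.77 -0.87 -0.24] [ 0.01   0.066  0.034  0.01  -0.047  0.008]
scene [(array([208.3, 199.6]), array([[ 0.501, -0.142,  0.1  ]])), (array([273.5, 223. ]), array([[0.51 , 0.009, 0.1  ]])), (array([206.8, 263.3]), array([[ 0.642, -0.084,  0.1  ]])), (array([275.1, 294.4]), array([[0.659, 0.064, 0.1  ]]))]
3.5214814814814814
3.499009523809524
top [(array([250.6, 145.4]), array([[0.663, 0.066, 0.1  ]])), (array([316.5, 152.3]), array([[ 0.644, -0.084,  0.1  ]])), (array([277.5, 209.5]), array([[0.514, 0.007, 0.1  ]])), (array([345.4, 213. ]), array([[ 0.503, -0.144,  0.1  ]]))]
```

View pics/scene1.png

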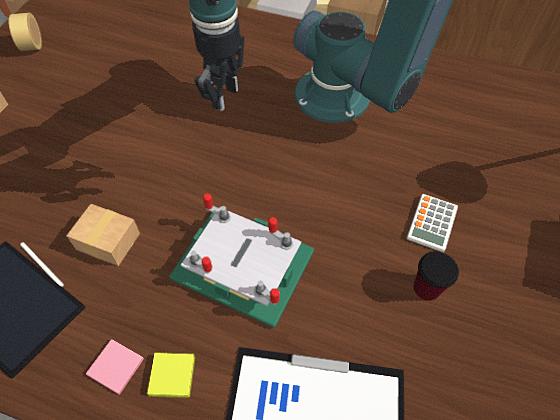

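```bash
python3 -c "
from plant import *
print(finish_job())"
```

```text
the job is handed in; nothing more can be done
None
```

I tightened all four crank nuts crosswise in the order 1, 3, 4, 2, then let go and handed the job in at about 38 s of the 72 s allowed. No verdict is reported, so these are my own readings.

| Nut | Turned (about) | Final pull along the circle |
|---|---|---|
| 1 | 2.9 rad | 14.9 N |
| 3 | 3.2 rad | 11.6 N |
| 4 | 3.35 rad | 11.3 N |
| 2 | 3.3 rad | 13.0 N |

- **Pull:** While a nut was still running, the force stayed near 3 N and then rose sharply when it came up solid. The pull is computed from the wrist force. Nuts 3 and 4 came out slightly under the 12 N asked for, but well over the 8 N limit. I never read the stud twist directly.
- **Last pictures:** All four handles stayed at their tightened positions and the arm was clear of everything. The cup, carton and calculator looked unmoved in the scene view, judged against the first picture.
- **Not measured:** I did not check the nut heights, the plate's height or its level. I infer they are right from each nut coming up solid within the expected turn.
- **Small disagreements:** The cameras differed by 2 to 6 mm on where things were, and the force along the crank (off the circle) reached about 5 N on nut 4. The tool also tilted by up to 0.05 rad while pulling. None of these stopped a grasp or a turn.

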